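Tighten the recessed nut of the brick clamp with the T-handled socket key

ROBOT

A 6-joint arm with a two-finger parallel gripper is mounted at the origin on the work surface. World frame = base frame: x ahead of the robot, y to its left, z up, the work surface at z = 0. Lengths are in m, angles in rad, forces in N, time in s.
With the tool pointing down it reaches from about 0.35 to 0.925 m from the base axis. Payload 6.4 kg.
Tool frame: the origin (TCP) lies midway between the tips of the shut fingers; the grasp point (between the pads) lies 19 mm behind it (ctrl.tcp_to_grasp is the distance from the TCP to the grasp point, in m); y points along the fingers, x is the direction in which the jaws open and shut, and the axes are right-handed (so a half turn about y gives the same grasp; the last joint's range is limited). The gripper opens to 94 mm and grips with 3 to 60 N. Pads are 16 mm wide; open, the fingers measure 119 mm over their backs; the gripper's body (75 mm by 177 mm) begins 78 mm behind the grasp point.
Start: joints at [-1.518, 0.245, 1.558, -0, 1.339, -0.174], TCP at [0.146, -0.633, 0.172] pointing down, gripper open.
Joint ranges: [-3.13, 3.13], [-1.02, 2.26], [0.13, 2.54], [-0.95, 4.09], [0.21, 2.88], [-2.74, 2.74]. Speed limits (rad/s): [2.57, 2.57, 3.14, 3.14, 3.14, 3.14].

INTERFACE

Orientations are given as a 3x3 rotation matrix whose columns are the frame's x, y, z axes.
In Python, from plant import ctrl, vision gives the robot as it stands.
- The arm moves only by the tool jog_arm, never from a script. Its argument "motion" is a list of rows, each an object of numbers: "dx", "dy", "dz": the shift along the tool's x, y, z in mm; "yaw": the turn about the tool's y in rad. In form: [{"dx": .., "dy": .., "dz": .., "yaw": ..}, ...]. A call has 1 to 5 rows; each row is the pose to reach, as a shift and turn from the pose commanded when the call began, along the tool's axes at that moment; what a row does not reach only later rows make up. A row lasts 1/12 s, in which the tool goes at most 41.7 mm and 7.16 degrees, less where a joint would pass 70% of its speed; a pose out of reach is approached as far as the arm can. A call with a gripper value outside its range is refused whole. "grip" is the opening, from 0 (shut) to 1 (fully open), set as the call begins (left out, the last holds). The fingers move at their own pace and stop on an object; "force" is the grip in N (left out, the last holds). Time passes only in rows, so rows that repeat a pose let the fingers close. It gives the time, the measured TCP pose, the force and the opening at its end, in the units of the state.
- ctrl.get_state(): the state, without advancing time (a new reading comes with each control period).
- vision.capture(name): name is "scene" or "top" or "wrist"; returns a dict with "frame" (384x512x3 uint8, red, green, blue), "vfov" (degrees; the focal length in pixels is half the picture's height over the tangent of half this angle, whatever the lens; pixels are square), "cx", "cy" (the principal point, pixels), "R" (3x3) and "t" (3): a world point X has camera coordinates R X + t. Camera axes: x right, y down, z forward; pixel columns grow to the right and rows downward; lengths in m; the calibration is good to about 2 mm. A picture is of the moment at which its call begins. There is no depth.
- ctrl.hand_in(): hands the job in, once; it reports no verdict.
The state is a dict: "clock": time; "joint_pos": joint angles; "qd": joint speeds; "tau": joint torques, N m; "tool_pos": TCP position; "tool_rot": TCP orientation; "contact_force": force on the tool from outside, world axes, zero at the start; "torque": the same for the moment, N m; "finger_gap": finger opening in m.
Only numpy, scipy, OpenCV 4.12 (cv2) and the standard library are available. Lean on these libraries where they do the work, as an engineer would, in place of code of your own. Each camera call takes 0.05 s, during which the arm holds its last target.

TASK

The test brick in the clamp is loose. Take the T-handled socket key from its cup, lower it down the deep bore of the clamp and feel for the nut until the socket drops fully over it, then turn clockwise (seen from above) until the nut comes up firmly against its stop, without pressing or straining hard. Lift the key out and stand it back upright, fully down in its cup, leaving everything else alone.

Things in the scene. Friction and masses are not known exactly. Their poses are not given: they have to be found in the camera images.
- key: Loose T-handled socket key of plain steel, about 0.38 kg, 150 mm tall, standing upright with the socket down. Origin at the centre of the socket's open lower end, z up along the shaft, x along the T-bar.
- key_bar (a point): Centre of the key's T-bar, the place to grasp it, 143 mm above the key's lower end. The bar is a flat-sided square bar, 14 x 14 mm in section, 110 mm long along x; grip it across y. Below it is a round shaft 14 mm in diameter. A half turn of the key makes no difference.
- key_foot (a point): Centre of the open lower end of the key's socket. The socket is hexagonal, 34 mm across flats and 40 mm over corners outside, 26.4 mm across flats inside, 20 mm deep; its inner flats face the key's x axis and every 60 degrees from it.
- clamp: Fixed steel brick clamp: base plate 250 x 110 x 12 mm, a grey tower 90 x 90 mm, its top 110 mm above the table, and behind it (+x of the clamp) a reddish test brick between two jaws, up to 62 mm high. Origin on the table under the bore's axis. The key must bear on the clamp and its nut with less than 60 N, jolts included: go down the last part at 15 to 20 mm/s.
- bore_mouth (a point): Centre of the bore's mouth on top of the tower, 110 mm above the table. The bore is vertical, round, 43 mm in diameter and 80 mm deep, with a 4 mm chamfer at the mouth.
- bore_floor (a point): Centre of the bore's floor, 30 mm above the table. The nut stands on it: hexagon 24 mm across flats, 11 mm high, under a 7 mm cone that centres the socket. With the socket fully over the nut the key's lower end rests on this floor; until the flats match (within about 10 degrees) it rests on the corners, 11 mm higher. How the flats stand is not known and must be felt for. Driving starts after up to 0.4 rad of play.
- nut (a joint): Turning of the nut, rad: 0 is tight against a hard stop; it starts loose at -0.5 to -1.0, grows as it is turned clockwise seen from above, and stays where it is left. Turning takes up to 0.1 N m, then the resistance rises steeply at the stop (firm at 0.15 to 0.3 N m; some 0.5 N m is too much). The value does not tell how the flats stand.
- cup_floor (a point): Centre of the floor of the round cup where the key stands and must stand again, 12 mm above the table. The cup is fixed on a steel tray (220 x 120 mm, running to +x of the cup), 47 mm inside diameter, 62 mm outside, rim 28 mm above its floor (40 mm above the table).
- brick_a: Bystander: dark sawn brick half with a trough, 75 x 65 x 45 mm, on the stand's tray behind the cup; origin at its underside's centre. Leave alone.
- brick_b: Bystander: buff brick half with a trough, 70 x 60 x 40 mm, on the left; origin at its underside's centre. Leave alone.
- brick_c: Bystander: reddish brick half, 75 x 65 x 45 mm, on the right; origin at its underside's centre. Leave alone.
- brick_d: Bystander: grey brick half, 75 x 65 x 45 mm, near the robot; origin at its underside's centre. Leave alone.
- brick_e: Bystander: plain dark brick piece, 55 x 45 x 30 mm, on the right; origin at its underside's centre. Leave alone.
- brush: Bystander: hand brush, on the left; origin at its underside's centre. Leave alone.
- core: Bystander: upright buff drilled core, 44 mm in diameter, 50 mm high, at the far side; origin at its underside's centre. Leave alone.
Not all that is in view belongs to the job. Leave any green or purple look-alike of the key alone.

How it is judged:
On the way, in this order (a step that is already met when the one before it is completed fails the run):
1. the socket is fully down over the nut, key upright (z of key_foot in the frame of bore_floor below 0.006 m and horizontal distance between key_foot and bore_floor below 0.006 m and angle between key_foot's own z axis and vertical below 0.1 rad), for 0.2 s.
2. the nut is turned up to its stop (within 0.06 rad) with the key on it (all of step 1 and value of joint nut above -0.06 rad), for 0.1 s.
At the end, for the whole second after the job is handed in: The nut is within 0.06 rad of its stop, and the key stands released and still in its cup: lower end within 8 mm of the cup's axis and 4 mm of its floor, upright within 0.06 rad (value of joint nut above -0.06 rad and horizontal distance between key_foot and cup_floor below 0.008 m and z of key_foot in the frame of cup_floor below 0.004 m and angle between key_foot's own z axis and vertical below 0.06 rad); the robot touches nothing.
It fails at once if the key bears on the clamp or its nut with more than 60 N (pressing or over-tightening) (contact force between key and clamp above 60 N).
It fails at once if the key is dropped or tipped over (angle between key_foot's own z axis and vertical above 0.5 rad).
It fails at once if a bystander is moved more than 20 mm (distance of any of brick_a, brick_b, brick_c, brick_d, brick_e, brush, core from where it was at the start of the episode above 0.02 m).
It also fails if it takes over 72 s, if anything falls off the work surface, if the arm or the gripper's body presses on something with over 40 N, if the wrist force passes 120 N, or if a joint passes its speed limit or range.

## Working session

There is one attempt and no reset: what is moved stays moved. The work goes in short steps, Python scripts to look and compute and a tool call to move; the robot and the scene stay as the last step left them, time stands still between calls to the robot, and variables do not carry over. Pictures are saved under pics/ and viewed, and the job is handed in when it is done.

Besides the shell and the picture viewer there is one more tool, called after "Request:" in YAML: its name, and indented under it one key for each argument. jog_arm: Moves the arm, as the interface text tells. Its arguments: {"type":"object","properties":{"motion":{"type":"array","items":{"type":"object","properties":{"dx":{"type":"number"},"dy":{"type":"number"},"dz":{"type":"number"},"yaw":{"type":"number"}}}},"grip":{"type":"number"},"force":{"type":"number"}},"required":["motion"]}

```bash
ls; mkdir -p pics; cat > h.py <<'E'
from plant import ctrl, vision
import numpy as np, cv2
def snap(n,f):
    c=vision.capture(n); cv2.imwrite('pics/'+f+'.png',cv2.cvtColor(c['frame'],cv2.COLOR_RGB2BGR)); np.save('pics/'+f+'.npy',c,allow_pickle=True); return c
def load(f): return np.load('pics/'+f+'.npy',allow_pickle=True).item()
def ray(c,u,v):
    f=c['frame'].shape[0]/2/np.tan(np.radians(c['vfov'])/2)
    R=np.array(c['R']);t=np.array(c['t'])
    d=R.T@np.array([(u-c['cx'])/f,(v-c['cy'])/f,1]);return -R.T@t,d
def onz(c,u,v,z):
    o,d=ray(c,u,v);return o+d*(z-o[2])/d[2]
def proj(c,X):
    f=c['frame'].shape[0]/2/np.tan(np.radians(c['vfov'])/2)
    p=np.array(c['R'])@np.array(X)+c['t'];return p[0]/p[2]*f+c['cx'],p[1]/p[2]*f+c['cy']
E
python3 - <<'E'
from h import *
for n in ['scene','top','wrist']:
    c=snap(n,n+'0'); print(n,c['vfov'],c['cx'],c['cy'],-np.array(c['R']).T@c['t'])
s=ctrl.get_state();print(s)
E
```

```text
pics
scene 46.45598568217741 259.0795076762079 193.71920223812964 [ 1.3731725  -0.2113381   1.06141347]
top 44.053444528740165 254.37722943248176 196.5159839536909 [0.14631093 0.01741595 1.61888706]
wrist 70.16580320335875 253.3539727484389 195.0704995386068 [ 0.22384371 -0.6150287   0.38436899]
{'clock': 0.15, 'joint_pos': array([-1.51811282e+00,  2.45622406e-01,  1.55871527e+00,  1.17854387e-05,
        1.33875929e+00, -1.74129274e-01]), 'qd': array([ 0.00021469, -0.0027118 , -0.00377331, -0.00029488,  0.00027591,
       -0.00052201]), 'tau': array([ 7.79818984e-04, -4.16266787e+01, -3.14982212e+01,  6.85758633e-02,
        3.16275330e-02, -7.73993656e-05]), 'tool_pos': array([ 0.14613057, -0.63282894,  0.17152861]), 'tool_rot': array([[ 2.24870387e-01, -6.77620051e-05,  9.74388682e-01],
       [-9.74387561e-01,  1.50282689e-03,  2.24870233e-01],
       [-1.47957517e-03, -9.99998868e-01,  2.71914810e-04]]), 'contact_force': array([ 0.43239391, -0.04425976,  0.23267847]), 'torque': array([-0.02506936,  0.00399073, -0.00850926]), 'finger_gap': 0.09423141532284897}
```

View pics/scene0.png

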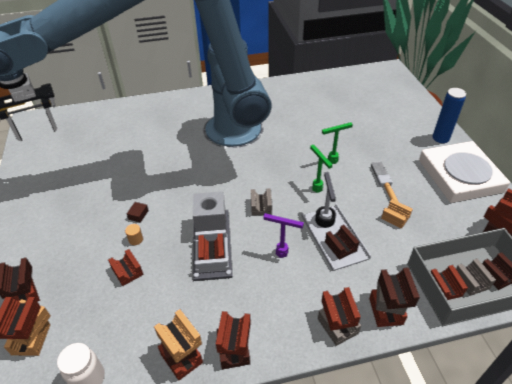

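View pics/top0.png

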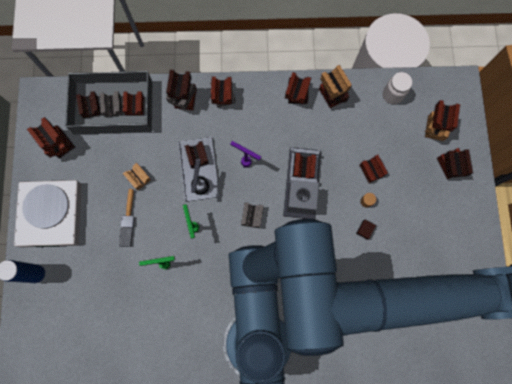

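View pics/wrist0.png

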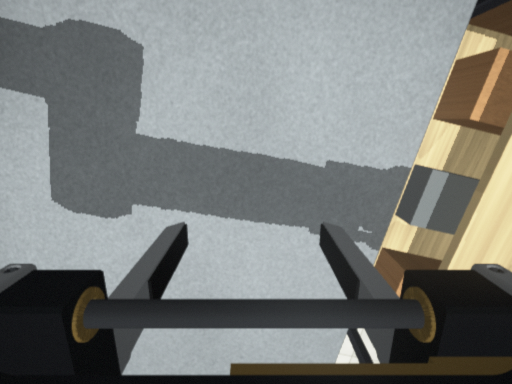

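The scene view shows the steel key in its cup near (325,215) and the tower at (209,205). In the top view they are at (200,185) and (303,195). The green and purple look-alikes stand nearby. I'll zoom in.

```bash
python3 - <<'E'
import cv2,numpy as np
a=cv2.imread('pics/scene0.png')[130:290,180:380]; b=cv2.imread('pics/top0.png')[120:260,160:340]
cv2.imwrite('pics/z1.png',cv2.resize(a,None,fx=4,fy=3.75*16/15,interpolation=2)[:600])
cv2.imwrite('pics/z2.png',cv2.resize(b,None,fx=4,fy=4,interpolation=2))
E
```

```text
(no output)
```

View pics/z1.png

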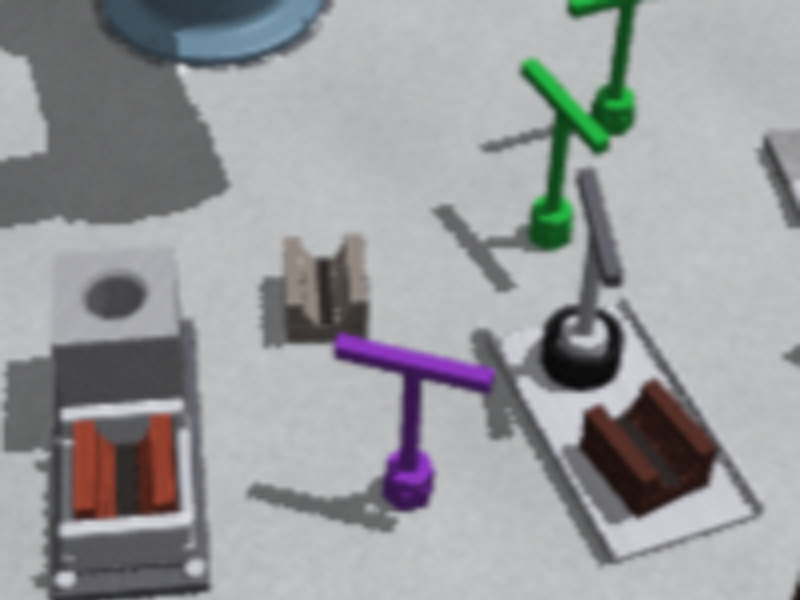

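View pics/z2.png

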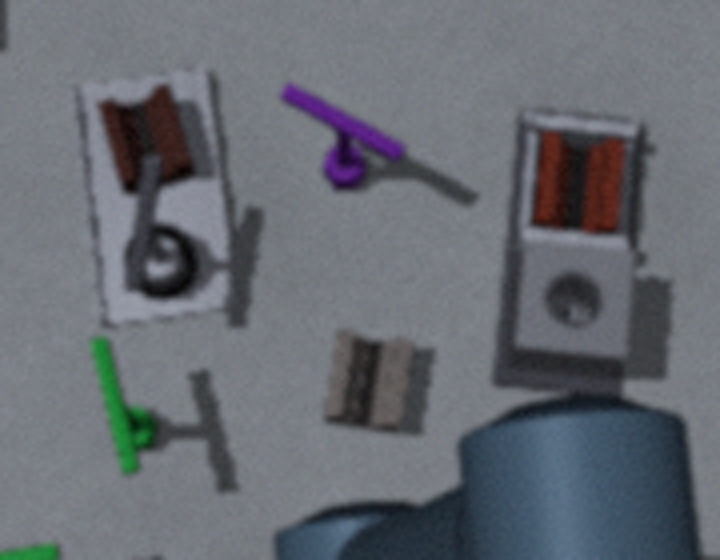

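```bash
python3 - <<'E'
from h import *
t=load('top0');s=load('scene0')
for n,c,o,pts in [('top',t,(160,120),dict(b1=(151,158,.162),b2=(138,287,.162),cup=(162,262,.04),bore=(574,298,.11))),
 ('scene',s,(180,130),dict(b1=(588,175,.16),b2=(615,278,.16),cup=(582,340,.04),bore=(116,296,.11)))]:
    for k,(u,v,z) in pts.items(): print(n,k,onz(c,u/4+o[0],v/4+o[1],z).round(4))
E
```

```text
top b1 [0.5857 0.1764 0.162 ]
top b2 [0.4804 0.1872 0.162 ]
top cup [0.5297 0.1809 0.04  ]
top bore [ 0.4727 -0.1613  0.11  ]
scene b1 [0.4887 0.1929 0.16  ]
scene b2 [0.5915 0.1762 0.16  ]
scene cup [0.5424 0.1813 0.04  ]
scene bore [ 0.4768 -0.159   0.11  ]
```

```bash
cat >> h.py <<'E'
def to(x,y,z,ang=None):
    s=ctrl.get_state();R=s['tool_rot'];p=s['tool_pos']
    d=R.T@(np.array([x,y,z])-p)*1000
    a=np.arctan2(R[1,0],R[0,0]); yaw=0 if ang is None else -((ang-a+np.pi)%(2*np.pi)-np.pi)
    print('clock %.2f'%s['clock'],'pos',p.round(4),'ang %.3f'%a,'q6 %.3f'%s['joint_pos'][5],'gap %.4f'%s['finger_gap'],'F',s['contact_force'].round(1),'M',s['torque'].round(2))
    print('dx %.1f dy %.1f dz %.1f yaw %.3f'%(*d,yaw))
E
python3 -c "
from h import *
to(.535,.182,.30,1.45)"
```

```text
clock 0.15 pos [ 0.1461 -0.6328  0.1715] ang -1.344 q6 -0.174 gap 0.0942 F [ 0.4 -0.   0.2] M [-0.03  0.   -0.01]
dx -706.7 dy -127.3 dz 562.2 yaw -2.794
```

Request:
jog_arm:
  motion:
    - {"dx":-140,"dy":-128,"dz":110,"yaw":-0.6}
    - {"dx":-140,"dy":-128,"dz":110,"yaw":-0.6}
    - {"dx":-140,"dy":-128,"dz":110,"yaw":-0.6}
    - {"dx":-140,"dy":-128,"dz":110,"yaw":-0.6}
    - {"dx":-140,"dy":-128,"dz":110,"yaw":-0.6}

```text
clock: 0.57
tool_pos: [0.2184, -0.4785, 0.2945]
tool_rot: [[0.739, -0.0, 0.673], [-0.673, 0.001, 0.739], [-0.001, -1.0, 0.001]]
contact_force: [0.5, -0.3, 0.4]
finger_gap: 0.094
```

```bash
python3 -c "
from h import *
to(.535,.182,.30,1.45)"
```

```text
clock 0.57 pos [ 0.2184 -0.4785  0.2945] ang -0.739 q6 -0.620 gap 0.0940 F [ 0.5 -0.3  0.4] M [-0.09 -0.02  0.01]
dx -210.6 dy -4.9 dz 701.5 yaw -2.189
```

Request:
jog_arm:
  motion:
    - {"dx":-211,"dy":-5,"dz":701,"yaw":-2.19}
    - {"dx":-211,"dy":-5,"dz":701,"yaw":-2.19}
    - {"dx":-211,"dy":-5,"dz":701,"yaw":-2.19}
    - {"dx":-211,"dy":-5,"dz":701,"yaw":-2.19}
    - {"dx":-211,"dy":-5,"dz":701,"yaw":-2.19}

```text
clock: 0.98
tool_pos: [0.3093, -0.2909, 0.2952]
tool_rot: [[0.994, 0.0, 0.113], [-0.113, -0.0, 0.994], [0.0, -1.0, -0.0]]
contact_force: [0.8, 0.6, 1.2]
finger_gap: 0.0941
```

```bash
python3 -c "
from h import *
to(.535,.182,.30,1.45)"
```

```text
clock 0.98 pos [ 0.3093 -0.2909  0.2952] ang -0.114 q6 -0.910 gap 0.0941 F [0.8 0.6 1.2] M [-0.09 -0.13 -0.  ]
dx 170.7 dy -4.8 dz 495.4 yaw -1.564
```

Request:
jog_arm:
  motion:
    - {"dx":171,"dy":-5,"dz":495,"yaw":-1.56}
    - {"dx":171,"dy":-5,"dz":495,"yaw":-1.56}
    - {"dx":171,"dy":-5,"dz":495,"yaw":-1.56}
    - {"dx":171,"dy":-5,"dz":495,"yaw":-1.56}
    - {"dx":171,"dy":-5,"dz":495,"yaw":-1.56}

```text
clock: 1.4
tool_pos: [0.4002, -0.1033, 0.2974]
tool_rot: [[0.872, 0.001, -0.49], [0.49, -0.0, 0.872], [0.0, -1.0, -0.001]]
contact_force: [1.1, -0.4, -0.5]
finger_gap: 0.094
```

```bash
python3 -c "
from h import *
snap('wrist','w1')
to(.535,.182,.30,1.45)"
```

```text
clock 1.45 pos [ 0.4024 -0.0968  0.2976] ang 0.526 q6 -1.041 gap 0.0940 F [-1.   3.4 -0.6] M [ 0.09 -0.11 -0.02]
dx 254.7 dy -1.1 dz 174.5 yaw -0.924
```

View pics/w1.png

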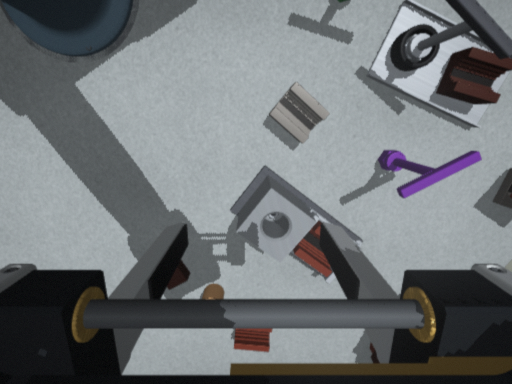

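The wrist view shows the bore mouth at (275,223) and the cup at (417,45). I'll measure both here and carry on.

```bash
python3 -c "
from h import *
c=load('w1')
print(onz(c,275,223,.11),onz(c,417,46,.04))
a=cv2.imread('pics/w1.png')[150:280,210:340]
cv2.imwrite('pics/z3.png',cv2.resize(a,None,fx=4.5,fy=4.5,interpolation=2))"
```

```text
[ 0.46890905 -0.15601505  0.11      ] [0.5299802  0.18309429 0.04      ]
```

View pics/z3.png

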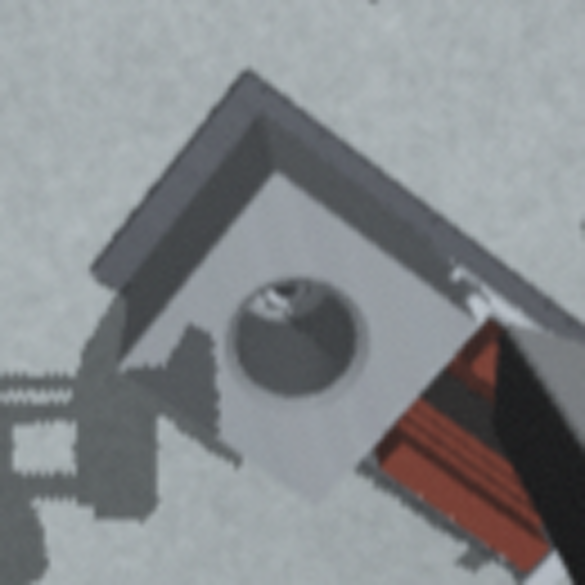

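Request:
jog_arm:
  motion:
    - {"dx":255,"dy":-1,"dz":174,"yaw":-0.92}
    - {"dx":255,"dy":-1,"dz":174,"yaw":-0.92}
    - {"dx":255,"dy":-1,"dz":174,"yaw":-0.92}
    - {"dx":255,"dy":-1,"dz":174,"yaw":-0.92}
    - {"dx":255,"dy":-1,"dz":174,"yaw":-0.92}

```text
clock: 1.87
tool_pos: [0.4939, 0.0829, 0.2979]
tool_rot: [[0.42, 0.0, -0.908], [0.908, -0.0, 0.42], [-0.0, -1.0, -0.0]]
contact_force: [1.4, -1.1, 0.3]
finger_gap: 0.0941
```

```bash
python3 -c "
from h import *
snap('wrist','w2')
to(.535,.182,.30,1.45)"
```

```text
clock 1.92 pos [0.4953 0.0883 0.2972] ang 1.148 q6 -1.200 gap 0.0940 F [-3.5  1.8 -1.5] M [ 0.11 -0.04  0.04]
dx 101.7 dy -2.4 dz 2.3 yaw -0.302
```

View pics/w2.png

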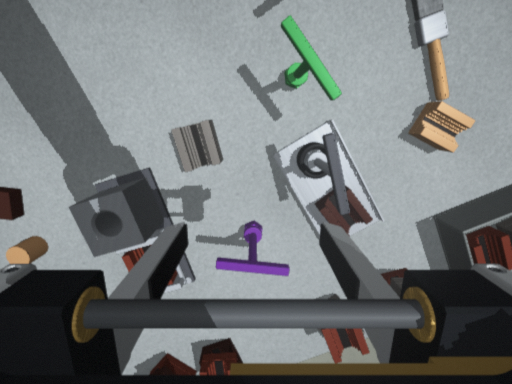

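The key's bar runs from (332,138) to (342,212). Next I'll come to rest above it and measure.

Request:
jog_arm:
  motion:
    - {"dx":102,"dy":-2,"dz":2,"yaw":-0.3}
    - {"dx":102,"dy":-2,"dz":2,"yaw":-0.3}
    - {"dx":102,"dy":-2,"dz":2,"yaw":-0.3}
    - {"dx":102,"dy":-2,"dz":2,"yaw":-0.3}
    - {"dx":102,"dy":-2,"dz":2,"yaw":-0.3}

```text
clock: 2.33
tool_pos: [0.5349, 0.1741, 0.2994]
tool_rot: [[0.139, -0.001, -0.99], [0.99, -0.001, 0.139], [-0.001, -1.0, 0.001]]
contact_force: [-0.4, 0.7, -0.2]
finger_gap: 0.094
```

```bash
python3 -c "
from h import *
snap('wrist','w3')
to(.535,.182,.30,1.45)"
```

```text
clock 2.38 pos [0.5348 0.1734 0.2996] ang 1.430 q6 -1.318 gap 0.0939 F [ 0.9 -0.8  0.9] M [-0.   -0.16 -0.03]
dx 8.6 dy -0.4 dz 1.0 yaw -0.020
```

View pics/w3.png

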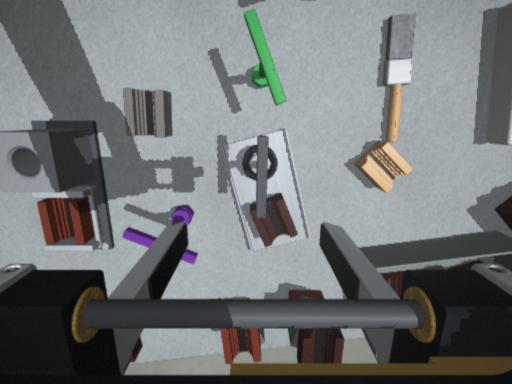

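```bash
python3 -c "
from h import *
a=cv2.imread('pics/w3.png')[120:230,220:320]
cv2.imwrite('pics/z4.png',cv2.resize(a,None,fx=5,fy=5,interpolation=2))
a=cv2.imread('pics/w3.png')[110:210,0:120]
cv2.imwrite('pics/z5.png',cv2.resize(a,None,fx=5,fy=5,interpolation=2))
"
```

```text
(no output)
```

View pics/z4.png

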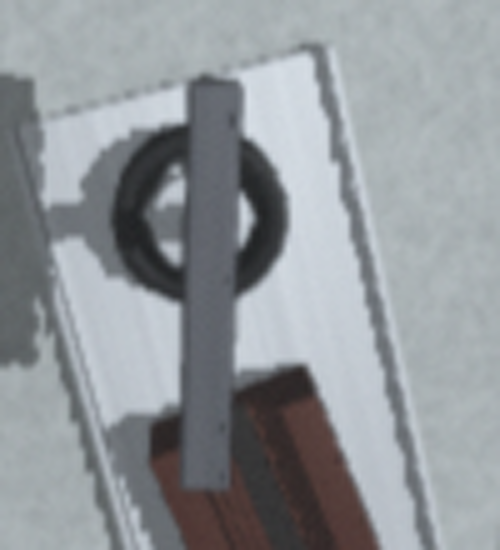

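View pics/z5.png

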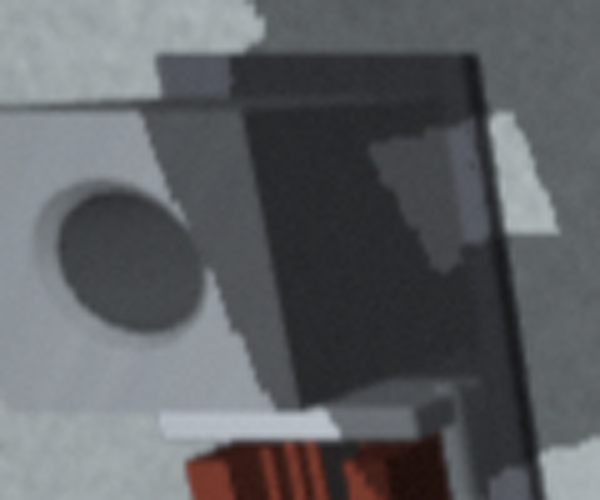

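```bash
python3 -c "
from h import *
c=load('w3')
a=onz(c,220+215/5,120+84/5,.162);b=onz(c,220+206/5,120+489/5,.162)
print(a,b,(a+b)/2,np.linalg.norm(a-b),np.arctan2(b[1]-a[1],b[0]-a[0]))
print('cup',onz(c,220+201/5,120+213/5,.04)); print('bore',onz(c,122/5,110+264/5,.11))
ang=np.arctan2(b[1]-a[1],b[0]-a[0])+np.pi/2
to(*((a+b)/2)[:2],.2,ang)
"
```

```text
[0.48061388 0.19405107 0.162     ] [0.58768098 0.1776412  0.162     ] [0.53414743 0.18584614 0.162     ] 0.10831735172139634 -0.15208358956592508
cup [0.53200021 0.18652683 0.04      ]
bore [ 0.47271139 -0.15965085  0.11      ]
clock 2.38 pos [0.5348 0.1734 0.2996] ang 1.430 q6 -1.318 gap 0.0939 F [ 0.9 -0.8  0.9] M [-0.   -0.16 -0.03]
dx 12.3 dy 99.6 dz 2.3 yaw 0.011
```

Request:
jog_arm:
  motion:
    - {"dx":12,"dy":35,"dz":2,"yaw":0.011}
    - {"dx":12,"dy":75,"dz":2,"yaw":0.011}
    - {"dx":12,"dy":100,"dz":2,"yaw":0.011}
    - {"dx":12,"dy":100,"dz":2,"yaw":0.011}
    - {"dx":12,"dy":100,"dz":2,"yaw":0.011}

```text
clock: 2.8
tool_pos: [0.534, 0.1847, 0.1995]
tool_rot: [[0.153, -0.002, -0.988], [0.988, -0.0, 0.153], [-0.001, -1.0, 0.002]]
contact_force: [-0.1, -0.4, 0.7]
finger_gap: 0.0943
```

```bash
python3 -c "
from h import *
snap('wrist','w4')
to(.534,.1855,.136,1.419)"
```

```text
clock 2.85 pos [0.5354 0.1851 0.2017] ang 1.418 q6 -1.285 gap 0.0938 F [ 0.5 -0.   0.4] M [ 0.03 -0.16 -0.03]
dx 0.2 dy 65.7 dz 1.6 yaw -0.001
```

View pics/w4.png

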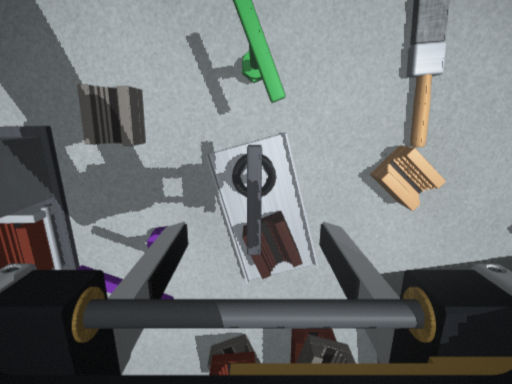

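The bar now runs from (256,147) to (253,253), centred between the fingers in column. I'll cross-check that, then descend.

```bash
python3 -c "
from h import *
c=load('w4')
a=onz(c,255.5,147,.162);b=onz(c,253,253,.162)
print(a,b,(a+b)/2,np.arctan2(b[1]-a[1],b[0]-a[0]), onz(c,253,173.5,.04))
"
```

```text
[0.48089192 0.19495651 0.162     ] [0.58557841 0.17652054 0.162     ] [0.53323516 0.18573852 0.162     ] -0.17431901303395322 [0.52857009 0.18503858 0.04      ]
```

Request:
jog_arm:
  motion:
    - {"dx":0,"dy":25,"dz":2,"yaw":0}
    - {"dx":0,"dy":45,"dz":2,"yaw":0}
    - {"dx":0,"dy":66,"dz":2,"yaw":0}
    - {"dx":0,"dy":66,"dz":2,"yaw":0}
    - {"dx":0,"dy":66,"dz":2,"yaw":0}

```text
clock: 3.27
tool_pos: [0.5338, 0.186, 0.1359]
tool_rot: [[0.151, 0.002, -0.989], [0.989, 0.0, 0.151], [0.0, -1.0, -0.002]]
contact_force: [-0.4, -0.7, 0.7]
finger_gap: 0.094
```

```bash
python3 -c "
from h import *
snap('scene','s4');snap('wrist','w5')
to(.534,.1855,.136,1.419)
a=cv2.imread('pics/s4.png')[130:270,240:400]
cv2.imwrite('pics/z6.png',cv2.resize(a,None,fx=4,fy=4,interpolation=2))"
```

```text
clock 3.37 pos [0.5349 0.1864 0.1372] ang 1.420 q6 -1.284 gap 0.0937 F [ 0.1 -0.1  0.5] M [ 0.03 -0.15 -0.01]
dx -1.0 dy 1.2 dz 0.7 yaw 0.001
```

View pics/z6.png

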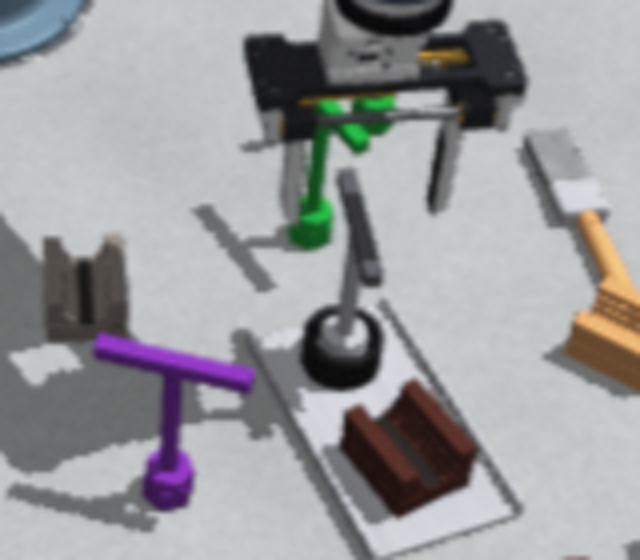

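View pics/w5.png

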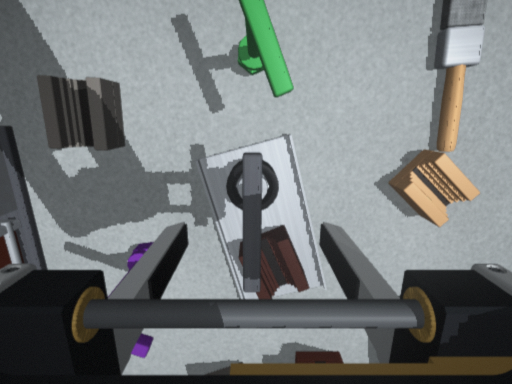

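```bash
python3 -c "
from h import *
s=load('s4');w=load('w5')
for c,o in((s,(240,130)),(w,(0,0))):
  k=4 if o[0] else 1
  for X in [(.5349,.1864,.1372),(.5349,.1864,.155),(.542,.234,.137),(.527,.139,.137)]:
    u=proj(c,X);print(((u[0]-o[0])*k,(u[1]-o[1])*k))
a=onz(w,252,154,.162);b=onz(w,251,290,.162);print(a,b)
print(-np.array(w['R']).T@w['t'],np.array(w['R']))
"
```

```text
(np.float64(357.882510904476), np.float64(242.053892122937))
(np.float64(360.3753928157271), np.float64(224.60524183802318))
(np.float64(423.50227091807665), np.float64(237.5647634003235))
(np.float64(291.8724263012466), np.float64(246.13305180890848))
(np.float64(253.37195068079635), np.float64(217.8258558868649))
(np.float64(253.39665881232622), np.float64(226.12285633029373))
(np.float64(311.41936218711714), np.float64(217.56272611372134))
(np.float64(195.35517578479272), np.float64(216.98718239289312))
[0.47937238 0.19386805 0.162     ] [0.58565151 0.17675145 0.162     ]
[0.45495717 0.19832917 0.34956067] [[ 0.15036669  0.98862979  0.00099979]
 [ 0.94991376 -0.14475823  0.27696372]
 [ 0.27395932 -0.04069641 -0.96087986]]
```

The bar lies centred between the fingers (bar centre column 252, TCP column 253). Closing the gripper.

Request:
jog_arm:
  motion:
    - {"dx":0,"dy":1,"dz":1,"yaw":0}
    - {"dx":0,"dy":1,"dz":1,"yaw":0}
    - {"dx":0,"dy":1,"dz":1,"yaw":0}
    - {"dx":0,"dy":1,"dz":1,"yaw":0}
    - {"dx":0,"dy":1,"dz":1,"yaw":0}
  grip: 0
  force: 40

```text
clock: 3.78
tool_pos: [0.532, 0.1865, 0.1333]
tool_rot: [[0.15, 0.0, -0.989], [0.989, 0.0, 0.15], [0.0, -1.0, -0.0]]
contact_force: [-0.6, -0.4, 0.6]
finger_gap: 0.064
```

Request:
jog_arm:
  motion:
    - {"dy":0}
    - {"dy":0}
    - {"dy":0}
    - {"dy":0}
    - {"dy":0}

```text
validation failed for argument at $.mo...
```

```bash
python3 -c "
from h import *
snap('scene','s5')
to(.534,.1855,.136,1.419)
a=cv2.imread('pics/s5.png')[130:270,240:400]
cv2.imwrite('pics/z7.png',cv2.resize(a,None,fx=4,fy=4,interpolation=2))"
```

```text
clock 3.83 pos [0.5319 0.1865 0.1332] ang 1.420 q6 -1.284 gap 0.0604 F [0.7 0.4 0.1] M [ 0.05 -0.11  0.03]
dx -0.7 dy -2.8 dz -2.2 yaw 0.001
```

View pics/z7.png

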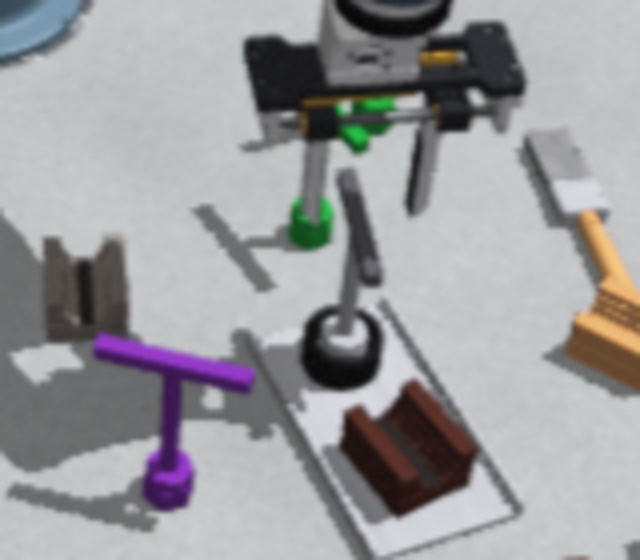

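```bash
python3 -c "
from h import *
s=snap('scene','s6');w=snap('wrist','w6')
to(.534,.1855,.136,1.419)
a=cv2.imread('pics/s6.png')[130:270,240:400]
cv2.imwrite('pics/z8.png',cv2.resize(a,None,fx=5,fy=5,interpolation=2)[:600])"
```

```text
clock 3.93 pos [0.5318 0.1865 0.133 ] ang 1.420 q6 -1.284 gap 0.0517 F [-0.1 -0.2  0. ] M [ 0.02 -0.11 -0.04]
dx -0.7 dy -3.0 dz -2.3 yaw 0.001
```

View pics/z8.png

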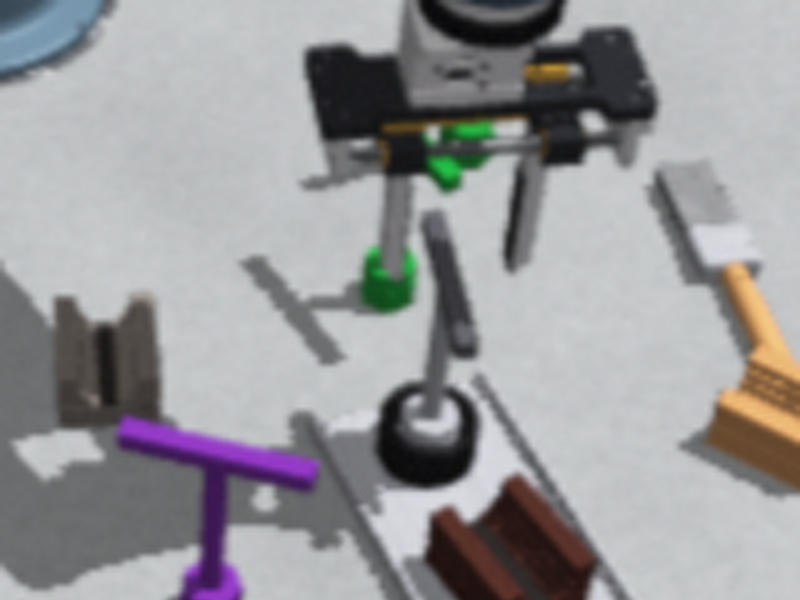

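View pics/w6.png

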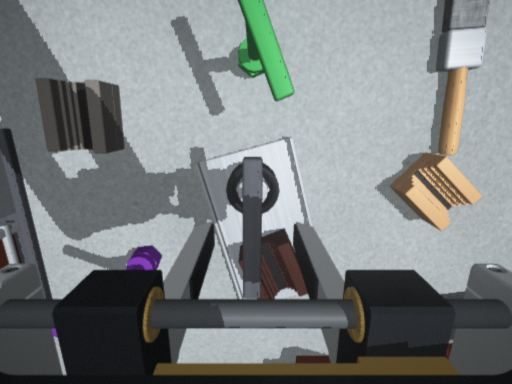

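```bash
python3 -c "
from h import *
s=load('s6');w=load('w6')
def onplane(c,u,v,P,n):
    o,d=ray(c,u,v);return o+d*(np.dot(n,np.array(P)-o)/np.dot(n,d))
R=ctrl.get_state()['tool_rot'];P=ctrl.get_state()['tool_pos'];n=R[:,2]
for k,(u,v) in dict(tipR=(515,270),tipL=(395,278),rail=(465,150),bodybot=(450,118),bartop=(480,85)).items():
    print(k,[ (R.T@(onplane(s,u/5+240,v/5+130,P+n*o,n)-P)*1000).round(0) for o in(-8,8)])
for k,(u,v) in dict(tipLn=(213,225),tipRn=(296,225),tipLf=(213,258),railc=(254,312)).items():
    print(k,[ (R.T@(onplane(w,u,v,P+n*o,n)-P)*1000).round(0) for o in(-13,-8,8,13)])
a=cv2.imread('pics/w6.png')[200:384,130:380]
cv2.imwrite('pics/z9.png',cv2.resize(a,None,fx=3,fy=3,interpolation=2))"
```

```text
tipR [array([-2700., -8140., -8000.]), array([2777., 8092., 8000.])]
tipL [array([-2146., -8139., -8000.]), array([2083., 8090., 8000.])]
rail [array([-2388., -7382., -8000.]), array([2386., 7143., 8000.])]
bodybot [array([-2303., -7193., -8000.]), array([2279., 6907., 8000.])]
bartop [array([-2413., -7019., -8000.]), array([2417., 6690., 8000.])]
tipLn [array([ -5093.,  31969., -13000.]), array([-3146., 19667., -8000.]), array([  3084., -19701.,   8000.]), array([  5031., -32003.,  13000.])]
tipRn [array([  5394.,  31983., -13000.]), array([ 3332., 19676., -8000.]), array([ -3266., -19709.,   8000.]), array([ -5328., -32017.,  13000.])]
tipLf [array([ -3897.,  23546., -13000.]), array([-2407., 14464., -8000.]), array([  2360., -14600.,   8000.]), array([  3849., -23682.,  13000.])]
railc [array([    51.,  15925., -13000.]), array([   31.,  9756., -8000.]), array([  -30., -9985.,  8000.]), array([   -50., -16154.,  13000.])]
```

View pics/z9.png

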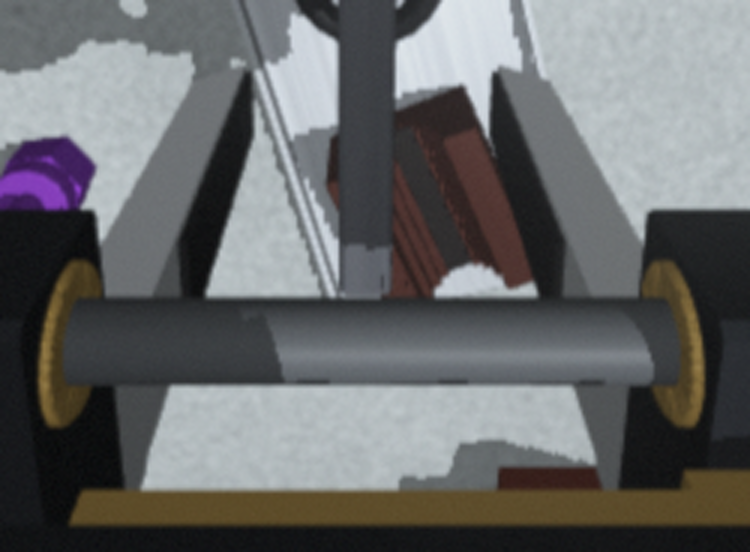

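```bash
python3 -c "
from h import *
s=load('s6');w=load('w6')
def onplane(c,u,v,P,n):
    o,d=ray(c,u,v);return o+d*(np.dot(n,np.array(P)-o)/np.dot(n,d))
R=ctrl.get_state()['tool_rot'];P=ctrl.get_state()['tool_pos'];n=R[:,2]
for k,(u,v) in dict(tipR=(515,270),tipL=(395,278),rail=(465,150),bodybot=(450,118),bartop=(480,85)).items():
    print(k,[ (R.T@(onplane(s,u/5+240,v/5+130,P+n*o,n)-P)*1000).round(0) for o in(-.008,.008)])
for k,(u,v) in dict(tipLn=(213,225),tipRn=(296,225),tipLf=(213,245),railc=(254,312)).items():
    print(k,[ (R.T@(onplane(w,u,v,P+n*o,n)-P)*1000).round(0) for o in(-.013,-.008,.008,.013)])
"
```

```text
tipR [array([ 35., -32.,  -8.]), array([ 41., -16.,   8.])]
tipL [array([-34., -32.,  -8.]), array([-29., -16.,   8.])]
rail [array([  -3., -126.,   -8.]), array([   1., -112.,    8.])]
bodybot [array([ -14., -150.,   -8.]), array([  -9., -136.,    8.])]
bartop [array([  -0., -171.,   -8.]), array([   5., -158.,    8.])]
tipLn [array([-36.,  15., -13.]), array([-34.,   3.,  -8.]), array([-28., -37.,   8.]), array([-26., -49.,  13.])]
tipRn [array([ 38.,  15., -13.]), array([36.,  3., -8.]), array([ 30., -36.,   8.]), array([ 28., -49.,  13.])]
tipLf [array([-30., -25., -13.]), array([-29., -35.,  -8.]), array([-23., -67.,   8.]), array([-22., -78.,  13.])]
railc [array([  1., -99., -13.]), array([   1., -105.,   -8.]), array([   0., -125.,    8.]), array([   0., -131.,   13.])]
```

Seen from both cameras, the finger tips look about 30 mm higher than the reported TCP. The finger gap on closing will show whether that's real: about 14 mm if the bar is held, about 0 if it's missed.

Request:
jog_arm:
  motion:
    - {"dx":0,"dy":0,"dz":0,"yaw":0}
    - {"dx":0,"dy":0,"dz":0,"yaw":0}
    - {"dx":0,"dy":0,"dz":0,"yaw":0}
    - {"dx":0,"dy":0,"dz":0,"yaw":0}
    - {"dx":0,"dy":0,"dz":0,"yaw":0}

```text
clock: 4.35
tool_pos: [0.5319, 0.1865, 0.133]
tool_rot: [[0.15, -0.0, -0.989], [0.989, 0.0, 0.15], [0.0, -1.0, 0.0]]
contact_force: [0.6, -0.3, 0.1]
finger_gap: 0.0185
```

Request:
jog_arm:
  motion:
    - {"dx":0,"dy":0,"dz":0,"yaw":0}
    - {"dx":0,"dy":0,"dz":0,"yaw":0}

```text
clock: 4.52
tool_pos: [0.5319, 0.1865, 0.133]
tool_rot: [[0.15, -0.0, -0.989], [0.989, 0.0, 0.15], [-0.0, -1.0, 0.0]]
contact_force: [-0.2, -0.1, -0.2]
finger_gap: 0.0054
```

```bash
python3 -c "
from h import *
s=snap('scene','s7');w=snap('wrist','w7')
to(.534,.1855,.136,1.419)
a=cv2.imread('pics/s7.png')[130:270,240:400]
cv2.imwrite('pics/z10.png',cv2.resize(a,None,fx=4,fy=4,interpolation=2)[:600])"
```

```text
clock 4.62 pos [0.5319 0.1865 0.1331] ang 1.420 q6 -1.284 gap 0.0010 F [-0.7  1.  -0.1] M [ 0.04 -0.19 -0.  ]
dx -0.7 dy -2.9 dz -2.2 yaw 0.001
```

View pics/z10.png

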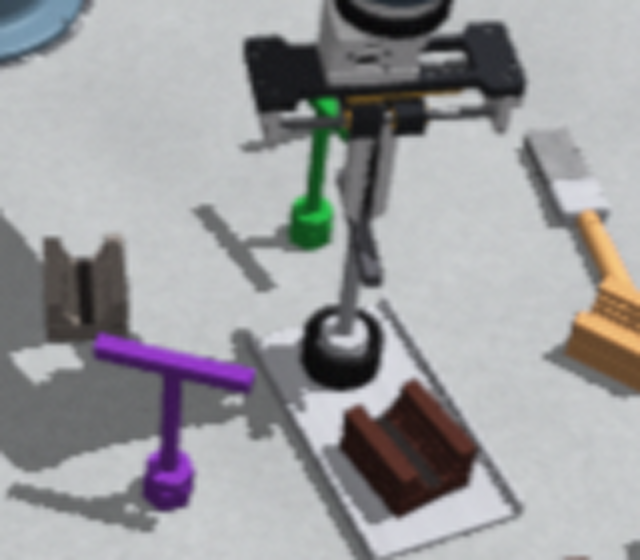

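View pics/w7.png

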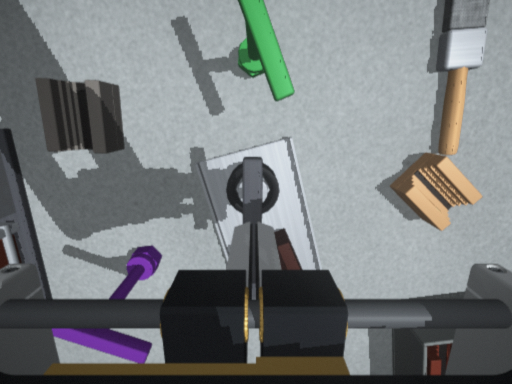

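The gap closed to about 1 mm, so the fingers shut above the bar. The tips really are higher than the reported TCP.

```bash
python3 -c "
from h import *
print(ctrl.tcp_to_grasp, ctrl)
s=load('s7');w=load('w7')
def onplane(c,u,v,P,n):
    o,d=ray(c,u,v);return o+d*(np.dot(n,np.array(P)-o)/np.dot(n,d))
R=ctrl.get_state()['tool_rot'];P=ctrl.get_state()['tool_pos'];n=R[:,2]
print('scene', (R.T@(onplane(s,372/4+240,217/4+130,P-n*.008,n)-P)*1000).round(0))
print('wrist', (R.T@(onplane(w,254,224,P+n*.008,n)-P)*1000).round(0))
a=cv2.imread('pics/w7.png')[140:290,190:320]
cv2.imwrite('pics/z11.png',cv2.resize(a,None,fx=4,fy=4,interpolation=2))
"
```

```text
0.0188 <Robot object at 0x7f06daa0ba10>
scene [  6. -34.  -8.]
wrist [  1. -34.   8.]
```

View pics/z11.png

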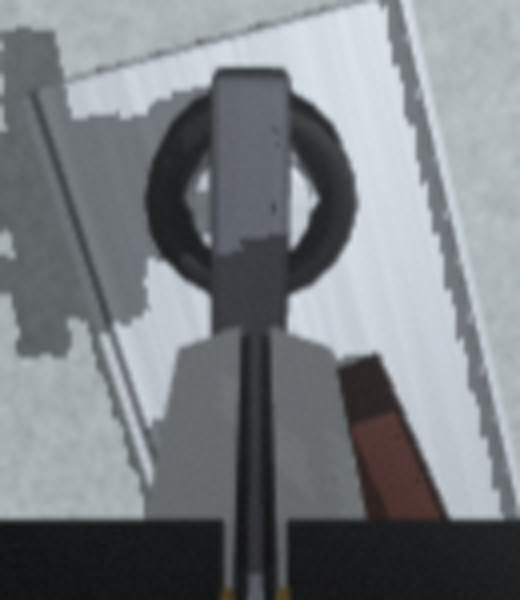

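Both cameras put the tips 34 mm above the reported TCP. I'll open partway, go down about 31 mm more and close again.

Request:
jog_arm:
  motion:
    - {"dx":0,"dy":-3,"dz":0,"yaw":0}
    - {"dx":0,"dy":-3,"dz":0,"yaw":0}
    - {"dx":0,"dy":-3,"dz":0,"yaw":0}
    - {"dx":0,"dy":-3,"dz":0,"yaw":0}
    - {"dx":0,"dy":-3,"dz":0,"yaw":0}
  grip: 0.6

```text
clock: 5.03
tool_pos: [0.5319, 0.1865, 0.136]
tool_rot: [[0.15, -0.0, -0.989], [0.989, -0.0, 0.15], [-0.0, -1.0, 0.0]]
contact_force: [-0.7, 0.0, -0.6]
finger_gap: 0.0309
```

Request:
jog_arm:
  motion:
    - {"dx":-1,"dy":0,"dz":-1,"yaw":0}
    - {"dx":-1,"dy":8,"dz":-1,"yaw":0}
    - {"dx":-1,"dy":17,"dz":-1,"yaw":0}
    - {"dx":-1,"dy":26,"dz":-1,"yaw":0}
    - {"dx":-1,"dy":33,"dz":-1,"yaw":0}

```text
clock: 5.45
tool_pos: [0.5318, 0.1852, 0.1011]
tool_rot: [[0.15, -0.002, -0.989], [0.989, -0.0, 0.15], [-0.001, -1.0, 0.002]]
contact_force: [-0.2, -0.4, 0.4]
finger_gap: 0.0563
```

```bash
python3 -c "
from h import *
s=snap('scene','s8');w=snap('wrist','w8')
to(.533,.1855,.103,1.419)
a=cv2.imread('pics/s8.png')[130:270,240:400]
cv2.imwrite('pics/z12.png',cv2.resize(a,None,fx=4,fy=4,interpolation=2)[:600])"
```

```text
clock 5.55 pos [0.5311 0.1851 0.1006] ang 1.420 q6 -1.286 gap 0.0564 F [-0.7  0.3 -0.6] M [-0.01 -0.12 -0.03]
dx 0.7 dy -2.4 dz -1.8 yaw 0.001
```

View pics/z12.png

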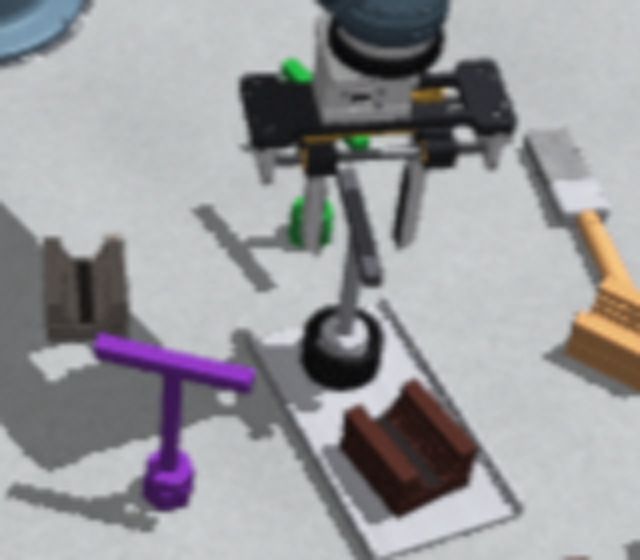

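View pics/w8.png

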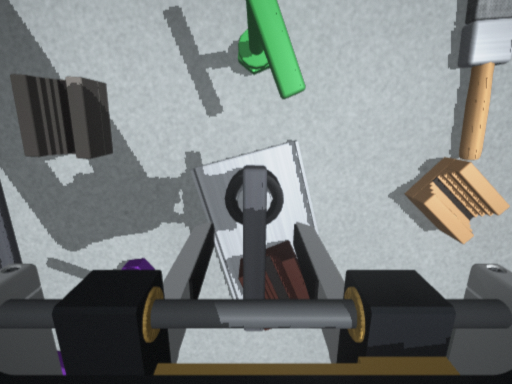

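The finger tips (z12, about (315,245) and (405,243)) now reach below the bar on both sides. Closing.

Request:
jog_arm:
  motion:
    - {"dx":1,"dy":0,"dz":-1,"yaw":0}
    - {"dx":1,"dy":0,"dz":-1,"yaw":0}
    - {"dx":1,"dy":0,"dz":-1,"yaw":0}
    - {"dx":1,"dy":0,"dz":-1,"yaw":0}
    - {"dx":1,"dy":0,"dz":-1,"yaw":0}
  grip: 0
  force: 40

```text
clock: 5.97
tool_pos: [0.5342, 0.1862, 0.1035]
tool_rot: [[0.15, 0.001, -0.989], [0.989, 0.0, 0.15], [0.0, -1.0, -0.001]]
contact_force: [0.4, 0.3, 0.0]
finger_gap: 0.0264
```

Request:
jog_arm:
  motion:
    - {"dx":0,"dy":0,"dz":0,"yaw":0}
    - {"dx":0,"dy":0,"dz":0,"yaw":0}
    - {"dx":0,"dy":0,"dz":0,"yaw":0}
    - {"dx":0,"dy":0,"dz":0,"yaw":0}

```text
clock: 6.3
tool_pos: [0.534, 0.1859, 0.1032]
tool_rot: [[0.15, 0.0, -0.989], [0.989, -0.0, 0.15], [-0.0, -1.0, -0.0]]
contact_force: [-0.4, -0.9, 1.3]
finger_gap: 0.0137
```

```bash
python3 -c "
from h import *
s=snap('scene','s9');w=snap('wrist','w9')
to(.533,.1855,.103,1.419)
a=cv2.imread('pics/s9.png')[130:270,240:400]
cv2.imwrite('pics/z13.png',cv2.resize(a,None,fx=4,fy=4,interpolation=2)[:600])"
```

```text
clock 6.40 pos [0.5339 0.186  0.1032] ang 1.420 q6 -1.285 gap 0.0136 F [ 0.1 -1.   1.8] M [-0.27 -0.14  0.  ]
dx -0.6 dy 0.2 dz 0.9 yaw 0.001
```

View pics/z13.png

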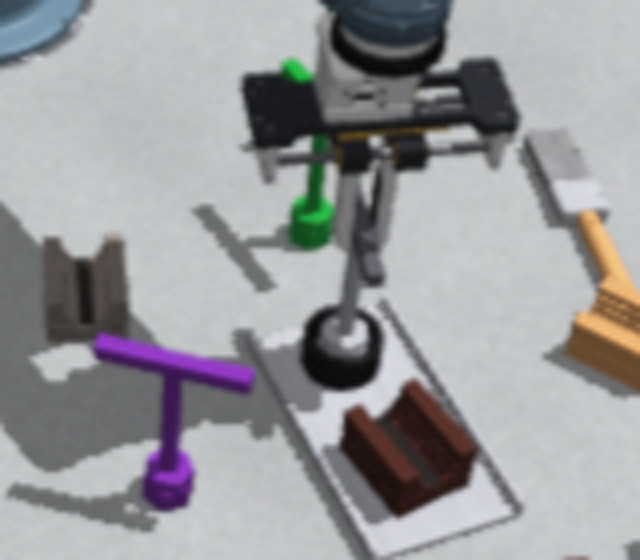

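View pics/w9.png

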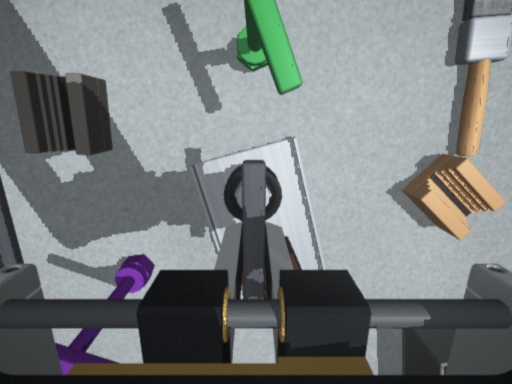

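Gap is 13.6 mm, so the bar is held. Lifting.

Request:
jog_arm:
  motion:
    - {"dx":0,"dy":-8,"dz":0,"yaw":0}
    - {"dx":0,"dy":-20,"dz":0,"yaw":0}
    - {"dx":0,"dy":-38,"dz":0,"yaw":0}
    - {"dx":0,"dy":-56,"dz":0,"yaw":0}
    - {"dx":0,"dy":-70,"dz":0,"yaw":0}

```text
clock: 6.82
tool_pos: [0.5341, 0.1865, 0.175]
tool_rot: [[0.15, 0.001, -0.989], [0.989, 0.001, 0.15], [0.001, -1.0, -0.001]]
contact_force: [1.3, -0.6, -3.8]
finger_gap: 0.0138
```

Request:
jog_arm:
  motion:
    - {"dx":0,"dy":-15,"dz":0,"yaw":0}
    - {"dx":0,"dy":-30,"dz":0,"yaw":0}
    - {"dx":0,"dy":-45,"dz":0,"yaw":0}
    - {"dx":0,"dy":-60,"dz":0,"yaw":0}
    - {"dx":0,"dy":-65,"dz":0,"yaw":0}

```text
clock: 7.23
tool_pos: [0.5349, 0.1865, 0.2413]
tool_rot: [[0.15, 0.004, -0.989], [0.989, 0.001, 0.15], [0.002, -1.0, -0.004]]
contact_force: [-0.4, 0.0, -2.9]
finger_gap: 0.0137
```

```bash
python3 -c "
from h import *
s=snap('scene','s10')
to(.4725,-.159,.238,1.419)
a=cv2.imread('pics/s10.png')[90:250,240:400]
cv2.imwrite('pics/z14.png',cv2.resize(a,None,fx=4,fy=4,interpolation=2)[:600])"
```

```text
clock 7.28 pos [0.535  0.1865 0.2413] ang 1.420 q6 -1.285 gap 0.0139 F [ 0.8 -0.5 -3.2] M [ 0.09 -0.17  0.  ]
dx -351.0 dy 2.6 dz 10.0 yaw 0.001
```

View pics/z14.png

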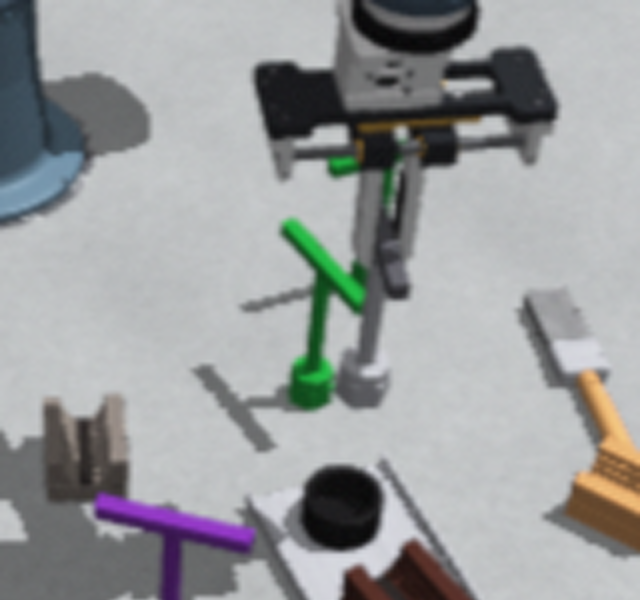

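The key hangs upright, foot at z14 (365,390), and the cup is empty. I'll raise it a bit more and carry it to the bore.

Request:
jog_arm:
  motion:
    - {"dx":-20,"dy":-25,"dz":0,"yaw":0}
    - {"dx":-60,"dy":-25,"dz":3,"yaw":0}
    - {"dx":-100,"dy":-25,"dz":4,"yaw":0}
    - {"dx":-140,"dy":-25,"dz":5,"yaw":0}
    - {"dx":-180,"dy":-25,"dz":5,"yaw":0}

```text
clock: 7.7
tool_pos: [0.5006, 0.0079, 0.2623]
tool_rot: [[0.149, -0.001, -0.989], [0.989, 0.0, 0.149], [0.0, -1.0, 0.001]]
contact_force: [1.2, -0.6, -4.2]
finger_gap: 0.014
```

Request:
jog_arm:
  motion:
    - {"dx":-40,"dy":0,"dz":1,"yaw":0}
    - {"dx":-80,"dy":0,"dz":2,"yaw":0}
    - {"dx":-115,"dy":0,"dz":3,"yaw":0}
    - {"dx":-140,"dy":0,"dz":3,"yaw":0}
    - {"dx":-145,"dy":0,"dz":3,"yaw":0}

```text
clock: 8.12
tool_pos: [0.4759, -0.1371, 0.2621]
tool_rot: [[0.155, -0.002, -0.988], [0.988, -0.0, 0.155], [-0.001, -1.0, 0.001]]
contact_force: [0.2, 0.0, -3.6]
finger_gap: 0.0138
```

```bash
python3 -c "
from h import *
s=snap('scene','s11');w=snap('wrist','w11');t=snap('top','t11')
to(.4725,-.159,.238,1.419)
a=cv2.imread('pics/s11.png')[120:270,120:280]
cv2.imwrite('pics/z15.png',cv2.resize(a,None,fx=4,fy=4,interpolation=2)[:600])"
```

```text
clock 8.27 pos [ 0.4768 -0.1334  0.2624] ang 1.419 q6 -1.922 gap 0.0138 F [-0.6  0.6 -4.2] M [ 0.08 -0.17  0.01]
dx -26.0 dy 24.3 dz 0.4 yaw 0.000
```

View pics/z15.png

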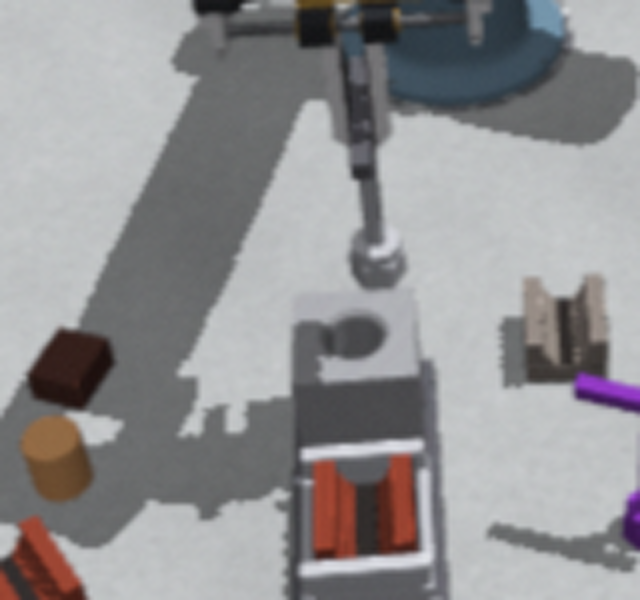

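View pics/w11.png

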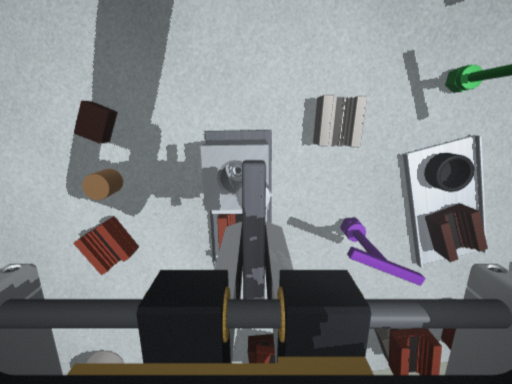

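View pics/t11.png

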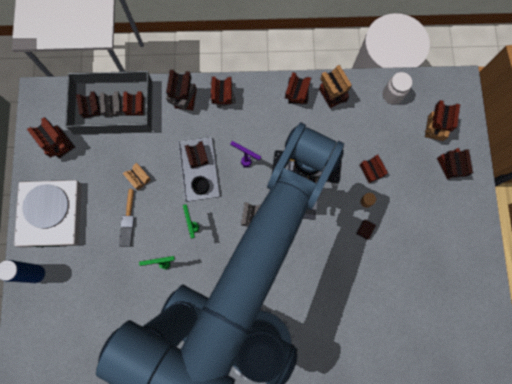

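```bash
python3 -c "
from h import *
s=load('s11');w=load('w11');t=load('t11')
for z in(.29,.27,.25,.171): 
  u=proj(s,(.4768,-.1334,z)); print(z,((u[0]-120)*4,(u[1]-120)*4), np.round(proj(w,(.4768,-.1334,z)),1))
a=cv2.imread('pics/w11.png')[120:220,190:290]
cv2.imwrite('pics/z16.png',cv2.resize(a,None,fx=6,fy=6,interpolation=2))
a=cv2.imread('pics/w11.png')[130:220,400:500]
cv2.imwrite('pics/z17.png',cv2.resize(a,None,fx=6,fy=6,interpolation=2))
a=cv2.imread('pics/t11.png')[165:205,180:220]
cv2.imwrite('pics/z18.png',cv2.resize(a,None,fx=12,fy=12,interpolation=2))
"
```

```text
0.29 (np.float64(369.07782197519543), np.float64(142.48380235912725)) [256.8 231. ]
0.27 (np.float64(371.71800578163777), np.float64(165.29068638773197)) [256.5 221.1]
0.25 (np.float64(374.2952215301914), np.float64(187.5536290474554)) [256.3 212.7]
0.171 (np.float64(383.901345709014), np.float64(270.53488193454086)) [255.6 189.8]
```

View pics/z16.png

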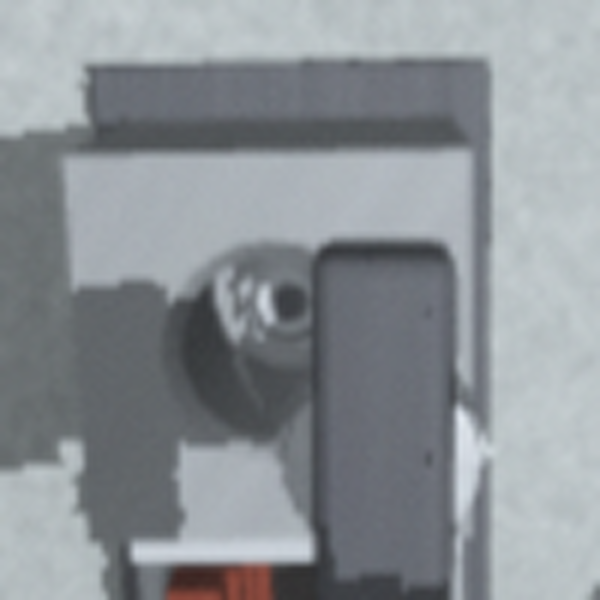

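View pics/z17.png

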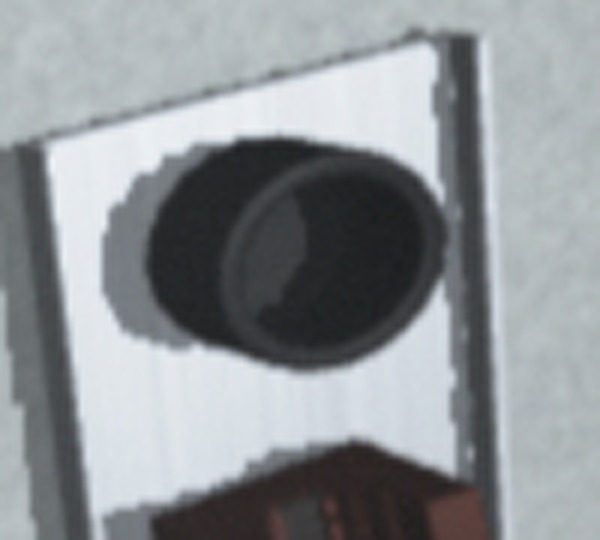

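View pics/z18.png

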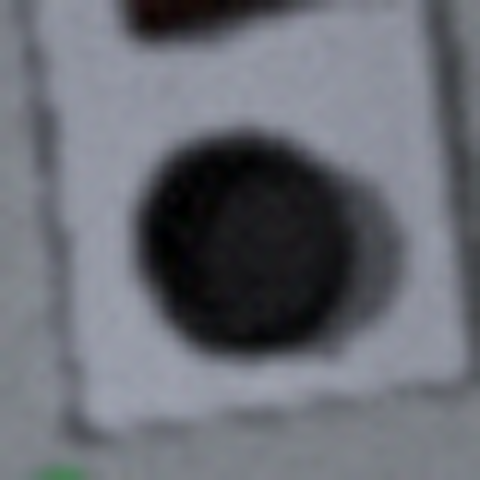

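```bash
python3 -c "
from h import *
s=load('s10');w=load('w11');t=load('t11')
print('bore',onz(w,190+270/6,120+343/6,.11))
print('corners',[onz(w,190+u/6,120+v/6,.11).round(4) for u,v in((65,152),(470,152))])
print('cup w',onz(w,400+335/6,130+261/6,.04),'top',onz(t,180+247/12,165+243/12,.04),'scene',onz(s,240+342/4,90+497/4,.04))
s=load('s11')
print('bore s',onz(s,120+358/4,120+338/4,.11), [onz(s,120+u/4,120+v/4,.11).round(4) for u,v in((293,292),(414,290),(417,376),(295,384))])
"
```

```text
bore [ 0.47075458 -0.16034806  0.11      ]
corners [array([ 0.4216, -0.1976,  0.11  ]), array([ 0.4353, -0.1095,  0.11  ])]
cup w [0.53372158 0.18680704 0.04      ] top [0.53056791 0.18059498 0.04      ] scene [0.53955835 0.18228301 0.04      ]
bore s [ 0.47916074 -0.15788594  0.11      ] [array([ 0.4211, -0.1975,  0.11  ]), array([ 0.4411, -0.1097,  0.11  ]), array([ 0.5259, -0.1229,  0.11  ]), array([ 0.5123, -0.2083,  0.11  ])]
```

```bash
python3 -c "
from h import *
to(.4725,-.1595,.216,1.419)"
```

```text
clock 8.27 pos [ 0.4768 -0.1334  0.2624] ang 1.419 q6 -1.922 gap 0.0138 F [-0.6  0.6 -4.2] M [ 0.08 -0.17  0.01]
dx -26.5 dy 46.3 dz 0.3 yaw 0.000
```

Request:
jog_arm:
  motion:
    - {"dx":-10,"dy":0,"dz":0,"yaw":0}
    - {"dx":-20,"dy":10,"dz":0,"yaw":0}
    - {"dx":-26,"dy":25,"dz":0,"yaw":0}
    - {"dx":-26,"dy":40,"dz":0,"yaw":0}
    - {"dx":-26,"dy":46,"dz":0,"yaw":0}

```text
clock: 8.68
tool_pos: [0.4719, -0.1589, 0.2139]
tool_rot: [[0.15, -0.004, -0.989], [0.989, 0.002, 0.15], [0.002, -1.0, 0.004]]
contact_force: [-0.3, 0.0, -4.9]
finger_gap: 0.0136
```

Request:
jog_arm:
  motion:
    - {"dx":0,"dy":0,"dz":0,"yaw":0}
    - {"dx":0,"dy":0,"dz":0,"yaw":0}

```text
clock: 8.85
tool_pos: [0.4732, -0.1593, 0.2168]
tool_rot: [[0.15, -0.001, -0.989], [0.989, 0.0, 0.15], [0.0, -1.0, 0.001]]
contact_force: [0.6, -0.5, -2.4]
finger_gap: 0.0141
```

```bash
python3 -c "
from h import *
s=snap('scene','s12');w=snap('wrist','w12')
to(.4725,-.1595,.216,1.419)
p=ctrl.get_state()['tool_pos']
for z in (.19+p[2]-.13-.0,p[2]-.0912): print(np.array(proj(s,(p[0],p[1],z)))*5-np.array((160*5,140*5)),proj(w,(p[0],p[1],z)))
print('bore', np.array(proj(s,(.4725,-.1595,.11)))*5-np.array((160*5,140*5)))
a=cv2.imread('pics/s12.png')[140:260,160:290]
cv2.imwrite('pics/z19.png',cv2.resize(a,None,fx=5,fy=5,interpolation=2)[:600])
a=cv2.imread('pics/w12.png')[120:300,160:350]
cv2.imwrite('pics/z20.png',cv2.resize(a,None,fx=4,fy=3.3,interpolation=2))"
```

```text
clock 8.95 pos [ 0.4738 -0.1598  0.2181] ang 1.421 q6 -1.973 gap 0.0137 F [ 0.6 -0.4 -3.8] M [ 0.09 -0.13  0.02]
dx 0.1 dy 2.0 dz 1.3 yaw 0.002
[213.06301157  99.74281188] (np.float64(252.82635991030355), np.float64(252.27815384397366))
[240.12610626 296.61903783] (np.float64(253.13472836341805), np.float64(189.70982953651207))
bore [242.95918483 314.85105576]
```

View pics/z19.png

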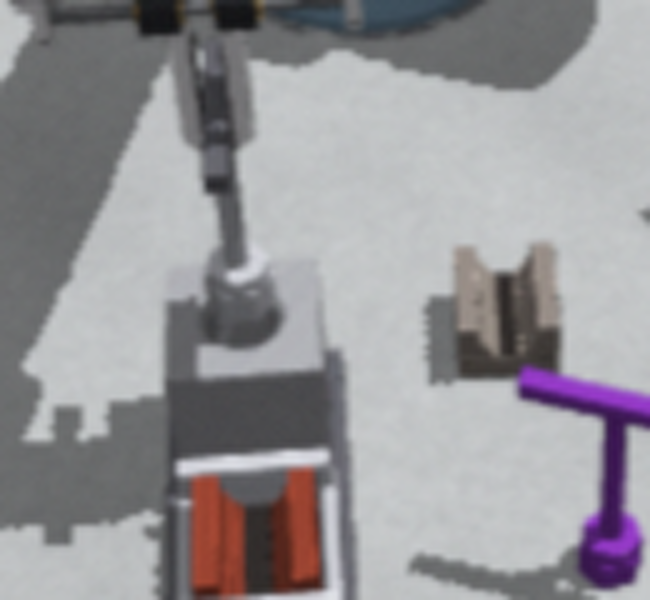

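View pics/z20.png

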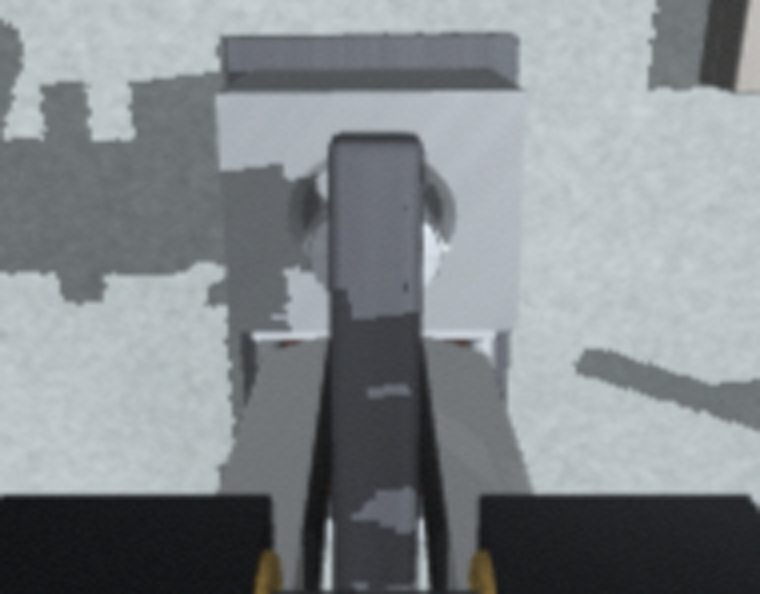

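```bash
python3 -c "
from h import *
a=cv2.imread('pics/s12.png')[180:220,188:232]
a=cv2.resize(a,None,fx=14,fy=14,interpolation=2); a=cv2.convertScaleAbs(a,alpha=1.5,beta=-60)
cv2.imwrite('pics/z21.png',a)
a=cv2.imread('pics/s0.png') if 0 else cv2.imread('pics/scene0.png')[180:220,188:232]
a=cv2.resize(a,None,fx=14,fy=14,interpolation=2); a=cv2.convertScaleAbs(a,alpha=1.5,beta=-60)
cv2.imwrite('pics/z22.png',a)
"
```

```text
(no output)
```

View pics/z21.png

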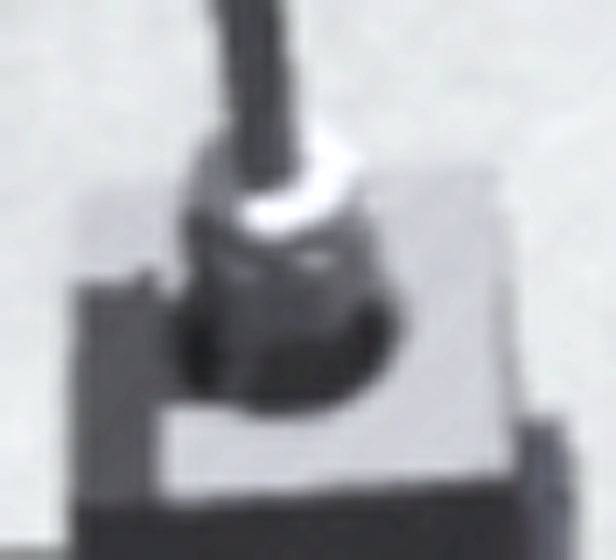

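View pics/z22.png

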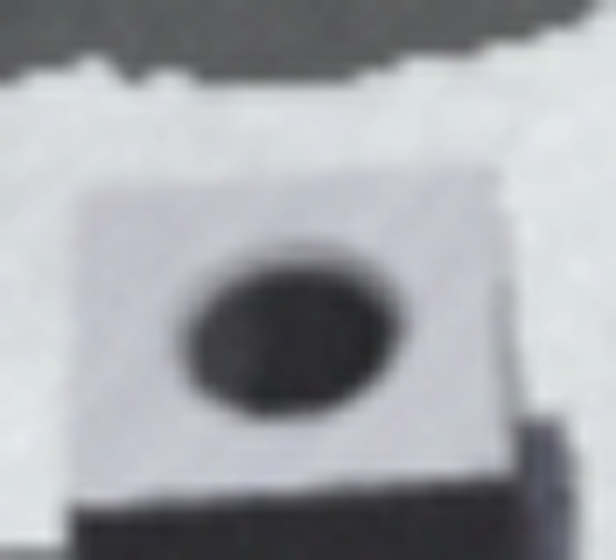

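The scene view puts the foot within about 1 mm sideways and 2–4 mm to +x of the bore axis. I'll shift 2 mm and lower slowly into the mouth, watching the force.

Request:
jog_arm:
  motion:
    - {"dx":0.5,"dy":2,"dz":2.5,"yaw":0}
    - {"dx":0.5,"dy":5,"dz":2.5,"yaw":0}
    - {"dx":0.5,"dy":8,"dz":2.5,"yaw":0}
    - {"dx":0.5,"dy":11,"dz":2.5,"yaw":0}
    - {"dx":0.5,"dy":13,"dz":2.5,"yaw":0}

```text
clock: 9.37
tool_pos: [0.4706, -0.1586, 0.2035]
tool_rot: [[0.15, -0.0, -0.989], [0.989, 0.0, 0.15], [0.0, -1.0, 0.0]]
contact_force: [0.2, -0.4, -3.7]
finger_gap: 0.0135
```

Request:
jog_arm:
  motion:
    - {"dx":0,"dy":1,"dz":0,"yaw":0}
    - {"dx":0,"dy":2,"dz":0,"yaw":0}
    - {"dx":0,"dy":3,"dz":0,"yaw":0}
    - {"dx":0,"dy":4,"dz":0,"yaw":0}
    - {"dx":0,"dy":5,"dz":0,"yaw":0}

```text
clock: 9.78
tool_pos: [0.471, -0.1589, 0.1991]
tool_rot: [[0.15, 0.0, -0.989], [0.989, -0.0, 0.15], [-0.0, -1.0, -0.0]]
contact_force: [0.5, 0.4, -3.9]
finger_gap: 0.0135
```

Request:
jog_arm:
  motion:
    - {"dx":0,"dy":1,"dz":0,"yaw":0}
    - {"dx":0,"dy":2.2,"dz":0,"yaw":0}
    - {"dx":0,"dy":3.4,"dz":0,"yaw":0}
    - {"dx":0,"dy":4.6,"dz":0,"yaw":0}
    - {"dx":0,"dy":5,"dz":0,"yaw":0}

```text
clock: 10.2
tool_pos: [0.4709, -0.1588, 0.1939]
tool_rot: [[0.15, 0.0, -0.989], [0.989, -0.0, 0.15], [-0.0, -1.0, -0.0]]
contact_force: [1.0, -0.6, -3.9]
finger_gap: 0.0136
```

```bash
python3 -c "
from h import *
s=snap('scene','s13')
to(.4715,-.1595,.19,1.419)
a=cv2.imread('pics/s13.png')[180:220,188:232]
a=cv2.resize(a,None,fx=14,fy=14,interpolation=2); a=cv2.convertScaleAbs(a,alpha=1.5,beta=-60)
cv2.imwrite('pics/z23.png',a)"
```

```text
clock 10.25 pos [ 0.4708 -0.1588  0.1939] ang 1.420 q6 -1.974 gap 0.0138 F [ 0.6 -1.1 -3. ] M [-0.11 -0.25 -0.02]
dx -0.6 dy 3.9 dz -0.8 yaw 0.001
```

View pics/z23.png

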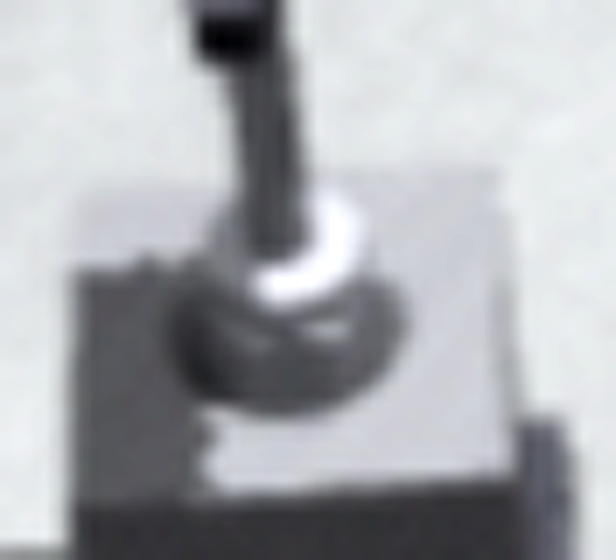

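The socket is inside the mouth with almost no force. Continuing down.

Request:
jog_arm:
  motion:
    - {"dx":0,"dy":1.5,"dz":0,"yaw":0}
    - {"dx":0,"dy":3,"dz":0,"yaw":0}
    - {"dx":0,"dy":4.5,"dz":0,"yaw":0}
    - {"dx":0,"dy":6,"dz":0,"yaw":0}
    - {"dx":0,"dy":7.5,"dz":0,"yaw":0}

```text
clock: 10.67
tool_pos: [0.4709, -0.1588, 0.1864]
tool_rot: [[0.15, 0.0, -0.989], [0.989, -0.0, 0.15], [-0.0, -1.0, -0.0]]
contact_force: [0.3, -0.7, -3.6]
finger_gap: 0.0138
```

```bash
python3 -c "
from h import *
to(.4715,-.1595,.19,1.419)"
```

```text
clock 10.67 pos [ 0.4709 -0.1588  0.1864] ang 1.420 q6 -1.974 gap 0.0138 F [ 0.3 -0.7 -3.6] M [-0.1  -0.37  0.05]
dx -0.6 dy -3.6 dz -0.7 yaw 0.001
```

Request:
jog_arm:
  motion:
    - {"dx":-0.7,"dy":0,"dz":-0.8,"yaw":0}
    - {"dx":-0.7,"dy":3,"dz":-0.8,"yaw":0}
    - {"dx":-0.7,"dy":6,"dz":-0.8,"yaw":0}
    - {"dx":-0.7,"dy":9,"dz":-0.8,"yaw":0}
    - {"dx":-0.7,"dy":12,"dz":-0.8,"yaw":0}

```text
clock: 11.08
tool_pos: [0.4713, -0.1594, 0.1739]
tool_rot: [[0.15, -0.001, -0.989], [0.989, 0.0, 0.15], [0.0, -1.0, 0.001]]
contact_force: [1.3, -0.5, -3.8]
finger_gap: 0.0137
```

```bash
python3 -c "
from h import *
to(.4715,-.1595,.19,1.419)"
```

```text
clock 11.08 pos [ 0.4713 -0.1594  0.1739] ang 1.420 q6 -1.974 gap 0.0137 F [ 1.3 -0.5 -3.8] M [ 0.07 -0.12 -0.05]
dx -0.1 dy -16.1 dz -0.2 yaw 0.001
```

The contact moment is gone, so the key is centred. Going on down.

Request:
jog_arm:
  motion:
    - {"dx":0,"dy":4,"dz":0,"yaw":0}
    - {"dx":0,"dy":8,"dz":0,"yaw":0}
    - {"dx":0,"dy":12,"dz":0,"yaw":0}
    - {"dx":0,"dy":16,"dz":0,"yaw":0}
    - {"dx":0,"dy":20,"dz":0,"yaw":0}

```text
clock: 11.5
tool_pos: [0.4714, -0.1595, 0.1541]
tool_rot: [[0.15, -0.0, -0.989], [0.989, 0.0, 0.15], [0.0, -1.0, 0.0]]
contact_force: [0.1, -0.0, -4.5]
finger_gap: 0.0136
```

```bash
python3 -c "
from h import *
to(.4715,-.1595,.14,1.419)"
```

```text
clock 11.50 pos [ 0.4714 -0.1595  0.1541] ang 1.420 q6 -1.975 gap 0.0136 F [ 0.1 -0.  -4.5] M [ 0.08 -0.14  0.08]
dx 0.0 dy 14.1 dz -0.1 yaw 0.001
```

Request:
jog_arm:
  motion:
    - {"dx":0,"dy":1.5,"dz":0,"yaw":0}
    - {"dx":0,"dy":3,"dz":0,"yaw":0}
    - {"dx":0,"dy":4.5,"dz":0,"yaw":0}
    - {"dx":0,"dy":6,"dz":0,"yaw":0}
    - {"dx":0,"dy":7.5,"dz":0,"yaw":0}

```text
clock: 11.92
tool_pos: [0.4716, -0.1596, 0.1471]
tool_rot: [[0.15, 0.0, -0.989], [0.989, -0.0, 0.15], [-0.0, -1.0, -0.0]]
contact_force: [0.4, 0.2, -3.1]
finger_gap: 0.0135
```

```bash
python3 -c "
from h import *
to(.4715,-.1595,.14,1.419)"
```

```text
clock 11.92 pos [ 0.4716 -0.1596  0.1471] ang 1.420 q6 -1.974 gap 0.0135 F [ 0.4  0.2 -3.1] M [ 0.03 -0.16  0.04]
dx 0.1 dy 7.1 dz 0.1 yaw 0.001
```

Request:
jog_arm:
  motion:
    - {"dx":0,"dy":1.4,"dz":0,"yaw":0}
    - {"dx":0,"dy":2.8,"dz":0,"yaw":0}
    - {"dx":0,"dy":4.2,"dz":0,"yaw":0}
    - {"dx":0,"dy":5.6,"dz":0,"yaw":0}
    - {"dx":0,"dy":7,"dz":0,"yaw":0}

```text
clock: 12.33
tool_pos: [0.4715, -0.1596, 0.14]
tool_rot: [[0.15, 0.0, -0.989], [0.989, -0.0, 0.15], [-0.0, -1.0, -0.0]]
contact_force: [0.0, -0.3, -2.7]
finger_gap: 0.0135
```

```bash
python3 -c "
from h import *
to(.4715,-.1595,.14,1.419)"
```

```text
clock 12.33 pos [ 0.4715 -0.1596  0.14  ] ang 1.420 q6 -1.975 gap 0.0135 F [ 0.  -0.3 -2.7] M [ 0.08 -0.14  0.05]
dx 0.1 dy -0.0 dz 0.0 yaw 0.001
```

Request:
jog_arm:
  motion:
    - {"dx":0,"dy":1.3,"dz":0,"yaw":0}
    - {"dx":0,"dy":2.6,"dz":0,"yaw":0}
    - {"dx":0,"dy":3.9,"dz":0,"yaw":0}
    - {"dx":0,"dy":5.2,"dz":0,"yaw":0}
    - {"dx":0,"dy":6.5,"dz":0,"yaw":0}

```text
clock: 12.75
tool_pos: [0.4715, -0.1596, 0.1334]
tool_rot: [[0.15, 0.0, -0.989], [0.989, -0.0, 0.15], [-0.0, -1.0, -0.0]]
contact_force: [-0.3, -0.3, -3.2]
finger_gap: 0.0137
```

```bash
python3 -c "
from h import *
to(.4715,-.1595,.14,1.419)"
```

```text
clock 12.75 pos [ 0.4715 -0.1596  0.1334] ang 1.420 q6 -1.975 gap 0.0137 F [-0.3 -0.3 -3.2] M [ 0.05 -0.11 -0.01]
dx 0.1 dy -6.6 dz 0.0 yaw 0.001
```

Request:
jog_arm:
  motion:
    - {"dx":0,"dy":0.6,"dz":0,"yaw":0}
    - {"dx":0,"dy":1.2,"dz":0,"yaw":0}
    - {"dx":0,"dy":1.8,"dz":0,"yaw":0}
    - {"dx":0,"dy":2.2,"dz":0,"yaw":0}
    - {"dx":0,"dy":2.6,"dz":0,"yaw":0}

```text
clock: 13.17
tool_pos: [0.4718, -0.1597, 0.1315]
tool_rot: [[0.15, 0.001, -0.989], [0.989, -0.0, 0.15], [-0.0, -1.0, -0.001]]
contact_force: [-0.9, 0.5, 0.6]
finger_gap: 0.0136
```

```bash
python3 -c "
from h import *
to(.4715,-.1595,.14,1.419)"
```

```text
clock 13.17 pos [ 0.4718 -0.1597  0.1315] ang 1.420 q6 -1.974 gap 0.0136 F [-0.9  0.5  0.6] M [ 0.12  0.01 -0.06]
dx 0.2 dy -8.5 dz 0.3 yaw 0.001
```

Contact: the force rose about 4 N with the foot about 10–11 mm above the floor, so it's on the nut's corners. I'll turn clockwise slowly under light pressure to feel for the flats.

Request:
jog_arm:
  motion:
    - {"dx":0,"dy":0.7,"dz":0,"yaw":0.05}
    - {"dx":0,"dy":1,"dz":0,"yaw":0.1}
    - {"dx":0,"dy":1,"dz":0,"yaw":0.15}
    - {"dx":0,"dy":1,"dz":0,"yaw":0.2}
    - {"dx":0,"dy":1,"dz":0,"yaw":0.25}

```text
clock: 13.58
tool_pos: [0.4716, -0.1595, 0.1298]
tool_rot: [[0.392, 0.0, -0.92], [0.92, 0.0, 0.392], [0.0, -1.0, -0.0]]
contact_force: [1.0, 0.8, -4.2]
finger_gap: 0.0137
```

```bash
python3 -c "
from h import *
to(.4715,-.1595,.14,1.419)"
```

```text
clock 13.58 pos [ 0.4716 -0.1595  0.1298] ang 1.168 q6 -1.722 gap 0.0137 F [ 1.   0.8 -4.2] M [ 0.   -0.28 -0.05]
dx -0.0 dy -10.2 dz 0.1 yaw -0.251
```

It dropped: the force is back to bare weight. Lowering onto the floor.

Request:
jog_arm:
  motion:
    - {"dx":0,"dy":1.2,"dz":0,"yaw":0}
    - {"dx":0,"dy":2.4,"dz":0,"yaw":0}
    - {"dx":0,"dy":3.6,"dz":0,"yaw":0}
    - {"dx":0,"dy":4.8,"dz":0,"yaw":0}
    - {"dx":0,"dy":6,"dz":0,"yaw":0}

```text
clock: 14.0
tool_pos: [0.4716, -0.1596, 0.1238]
tool_rot: [[0.39, 0.0, -0.921], [0.921, -0.0, 0.39], [0.0, -1.0, -0.0]]
contact_force: [1.1, 0.0, -2.9]
finger_gap: 0.0137
```

```bash
python3 -c "
from h import *
to(.4715,-.1595,.14,1.419)"
```

```text
clock 14.00 pos [ 0.4716 -0.1596  0.1238] ang 1.170 q6 -1.725 gap 0.0137 F [ 1.1  0.  -2.9] M [-0.11 -0.28  0.02]
dx 0.0 dy -16.2 dz 0.1 yaw -0.249
```

Request:
jog_arm:
  motion:
    - {"dx":0,"dy":0.6,"dz":0,"yaw":0}
    - {"dx":0,"dy":1.2,"dz":0,"yaw":0}
    - {"dx":0,"dy":1.8,"dz":0,"yaw":0}
    - {"dx":0,"dy":2.4,"dz":0,"yaw":0}
    - {"dx":0,"dy":3,"dz":0,"yaw":0}

```text
clock: 14.42
tool_pos: [0.4717, -0.1597, 0.1212]
tool_rot: [[0.39, 0.001, -0.921], [0.921, -0.0, 0.39], [-0.0, -1.0, -0.001]]
contact_force: [0.4, -0.3, 0.7]
finger_gap: 0.0134
```

```bash
python3 -c "
from h import *
to(.4715,-.1595,.14,1.419)"
```

```text
clock 14.42 pos [ 0.4717 -0.1597  0.1212] ang 1.170 q6 -1.725 gap 0.0134 F [ 0.4 -0.3  0.7] M [-0.05 -0.23 -0.01]
dx 0.1 dy -18.8 dz 0.3 yaw -0.249
```

It's on the bore floor (TCP 0.1212, matching the prediction of 0.1212). Turning clockwise and watching Mz.

Request:
jog_arm:
  motion:
    - {"dx":0,"dy":0,"dz":0,"yaw":0.04}
    - {"dx":0,"dy":0,"dz":0,"yaw":0.08}
    - {"dx":0,"dy":0,"dz":0,"yaw":0.12}
    - {"dx":0,"dy":0,"dz":0,"yaw":0.16}
    - {"dx":0,"dy":0,"dz":0,"yaw":0.2}

```text
clock: 14.83
tool_pos: [0.4719, -0.1599, 0.1213]
tool_rot: [[0.567, 0.001, -0.824], [0.824, -0.001, 0.567], [-0.0, -1.0, -0.001]]
contact_force: [0.6, -0.7, -2.4]
finger_gap: 0.0137
```

```bash
python3 -c "
from h import *
to(.4715,-.1595,.14,1.419)"
```

```text
clock 14.83 pos [ 0.4719 -0.1599  0.1213] ang 0.968 q6 -1.523 gap 0.0137 F [ 0.6 -0.7 -2.4] M [-0.17 -0.51  0.11]
dx 0.1 dy -18.7 dz 0.5 yaw -0.451
```

Request:
jog_arm:
  motion:
    - {"dx":0,"dy":0,"dz":0,"yaw":0.04}
    - {"dx":0,"dy":0,"dz":0,"yaw":0.08}
    - {"dx":0,"dy":0,"dz":0,"yaw":0.12}
    - {"dx":0,"dy":0,"dz":0,"yaw":0.16}
    - {"dx":0,"dy":0,"dz":0,"yaw":0.2}

```text
clock: 15.25
tool_pos: [0.4719, -0.1599, 0.1213]
tool_rot: [[0.719, 0.001, -0.695], [0.695, -0.001, 0.719], [0.0, -1.0, -0.001]]
contact_force: [1.1, -1.0, -2.1]
finger_gap: 0.0135
```

```bash
python3 -c "
from h import *
to(.4715,-.1595,.14,1.419)"
```

```text
clock 15.25 pos [ 0.4719 -0.1599  0.1213] ang 0.768 q6 -1.323 gap 0.0135 F [ 1.1 -1.  -2.1] M [-0.2  -0.5   0.15]
dx -0.0 dy -18.7 dz 0.6 yaw -0.651
```

Request:
jog_arm:
  motion:
    - {"dx":0,"dy":0,"dz":0,"yaw":0.03}
    - {"dx":0,"dy":0,"dz":0,"yaw":0.06}
    - {"dx":0,"dy":0,"dz":0,"yaw":0.09}
    - {"dx":0,"dy":0,"dz":0,"yaw":0.12}
    - {"dx":0,"dy":0,"dz":0,"yaw":0.15}

```text
clock: 15.67
tool_pos: [0.472, -0.1599, 0.1213]
tool_rot: [[0.815, 0.001, -0.58], [0.58, -0.001, 0.815], [0.0, -1.0, -0.001]]
contact_force: [0.7, -0.6, -2.6]
finger_gap: 0.014
```

```bash
python3 -c "
from h import *
to(.4715,-.1595,.14,1.419)"
```

```text
clock 15.67 pos [ 0.472  -0.1599  0.1213] ang 0.619 q6 -1.173 gap 0.0140 F [ 0.7 -0.6 -2.6] M [-0.23 -0.43  0.15]
dx -0.1 dy -18.7 dz 0.6 yaw -0.800
```

Request:
jog_arm:
  motion:
    - {"dx":0,"dy":0,"dz":0,"yaw":0.025}
    - {"dx":0,"dy":0,"dz":0,"yaw":0.05}
    - {"dx":0,"dy":0,"dz":0,"yaw":0.075}
    - {"dx":0,"dy":0,"dz":0,"yaw":0.1}
    - {"dx":0,"dy":0,"dz":0,"yaw":0.1}

```text
clock: 16.08
tool_pos: [0.4719, -0.1599, 0.1213]
tool_rot: [[0.868, 0.001, -0.496], [0.496, -0.001, 0.868], [0.001, -1.0, -0.001]]
contact_force: [1.5, -0.2, -1.8]
finger_gap: 0.0136
```

```bash
python3 -c "
from h import *
to(.4715,-.1595,.14,1.419)"
```

```text
clock 16.08 pos [ 0.4719 -0.1599  0.1213] ang 0.519 q6 -1.074 gap 0.0136 F [ 1.5 -0.2 -1.8] M [-0.26 -0.52  0.12]
dx -0.2 dy -18.7 dz 0.5 yaw -0.900
```

Request:
jog_arm:
  motion:
    - {"dx":0,"dy":0,"dz":0,"yaw":0.03}
    - {"dx":0,"dy":0,"dz":0,"yaw":0.06}
    - {"dx":0,"dy":0,"dz":0,"yaw":0.09}
    - {"dx":0,"dy":0,"dz":0,"yaw":0.12}
    - {"dx":0,"dy":0,"dz":0,"yaw":0.12}

```text
clock: 16.5
tool_pos: [0.4719, -0.1598, 0.1213]
tool_rot: [[0.921, 0.001, -0.389], [0.389, -0.001, 0.921], [0.001, -1.0, -0.001]]
contact_force: [1.4, -0.9, -2.7]
finger_gap: 0.0132
```

```bash
python3 -c "
from h import *
to(.4715,-.1595,.14,1.419)"
```

```text
clock 16.50 pos [ 0.4719 -0.1598  0.1213] ang 0.400 q6 -0.954 gap 0.0132 F [ 1.4 -0.9 -2.7] M [-0.28 -0.54  0.09]
dx -0.2 dy -18.7 dz 0.5 yaw -1.019
```

Request:
jog_arm:
  motion:
    - {"dx":0,"dy":0,"dz":0,"yaw":0.025}
    - {"dx":0,"dy":0,"dz":0,"yaw":0.05}
    - {"dx":0,"dy":0,"dz":0,"yaw":0.075}
    - {"dx":0,"dy":0,"dz":0,"yaw":0.1}
    - {"dx":0,"dy":0,"dz":0,"yaw":0.1}

```text
clock: 16.92
tool_pos: [0.4718, -0.1598, 0.1213]
tool_rot: [[0.955, 0.001, -0.295], [0.295, -0.001, 0.955], [0.001, -1.0, -0.001]]
contact_force: [0.8, -2.6, -1.3]
finger_gap: 0.0136
```

```bash
python3 -c "
from h import *
to(.4715,-.1595,.14,1.419)"
```

```text
clock 16.92 pos [ 0.4718 -0.1598  0.1213] ang 0.300 q6 -0.854 gap 0.0136 F [ 0.8 -2.6 -1.3] M [-0.3  -0.64  0.24]
dx -0.2 dy -18.7 dz 0.4 yaw -1.119
```

Request:
jog_arm:
  motion:
    - {"dx":0,"dy":0,"dz":0,"yaw":0.01}
    - {"dx":0,"dy":0,"dz":0,"yaw":0.02}
    - {"dx":0,"dy":0,"dz":0,"yaw":0.02}

```text
clock: 17.17
tool_pos: [0.4718, -0.1597, 0.1213]
tool_rot: [[0.961, 0.001, -0.276], [0.276, -0.0, 0.961], [0.001, -1.0, -0.001]]
contact_force: [1.7, -0.6, 0.0]
finger_gap: 0.0138
```

```bash
python3 -c "
from h import *
to(.4715,-.1595,.14,1.419)"
```

```text
clock 17.17 pos [ 0.4718 -0.1597  0.1213] ang 0.280 q6 -0.834 gap 0.0138 F [ 1.7 -0.6  0. ] M [-0.33 -0.67  0.38]
dx -0.2 dy -18.7 dz 0.3 yaw -1.139
```

Request:
jog_arm:
  motion:
    - {"dx":0,"dy":0,"dz":0,"yaw":0}

```text
clock: 17.25
tool_pos: [0.4718, -0.1598, 0.1213]
tool_rot: [[0.961, 0.001, -0.277], [0.277, -0.0, 0.961], [0.0, -1.0, -0.001]]
contact_force: [1.3, -1.1, -0.9]
finger_gap: 0.0136
```

```bash
python3 -c "
from h import *
to(.4715,-.1595,.14,1.419)"
```

```text
clock 17.25 pos [ 0.4718 -0.1598  0.1213] ang 0.280 q6 -0.835 gap 0.0136 F [ 1.3 -1.1 -0.9] M [-0.32 -0.63  0.34]
dx -0.2 dy -18.7 dz 0.3 yaw -1.139
```

Mz rose steeply to about 0.35 N m within the last 0.02 rad, after a steady 0.1–0.15 while turning, so the nut is firmly at its stop. I'll turn back slightly within the play to unload it, then lift.

Request:
jog_arm:
  motion:
    - {"dx":0,"dy":0,"dz":0,"yaw":-0.03}
    - {"dx":0,"dy":0,"dz":0,"yaw":-0.06}
    - {"dx":0,"dy":0,"dz":0,"yaw":-0.09}
    - {"dx":0,"dy":-0.5,"dz":0,"yaw":-0.1}
    - {"dx":0,"dy":-1,"dz":0,"yaw":-0.1}

```text
clock: 17.67
tool_pos: [0.4713, -0.1594, 0.1214]
tool_rot: [[0.929, -0.0, -0.37], [0.37, 0.001, 0.929], [0.0, -1.0, 0.001]]
contact_force: [1.7, -1.8, -7.5]
finger_gap: 0.0138
```

```bash
python3 -c "
from h import *
to(.4715,-.1595,.14,1.419)"
```

```text
clock 17.67 pos [ 0.4713 -0.1594  0.1214] ang 0.379 q6 -0.934 gap 0.0138 F [ 1.7 -1.8 -7.5] M [-0.51 -1.07 -0.11]
dx 0.1 dy -18.6 dz -0.1 yaw -1.040
```

Request:
jog_arm:
  motion:
    - {"dx":0,"dy":-0.7,"dz":0,"yaw":0}
    - {"dx":0,"dy":-1.5,"dz":0,"yaw":0}
    - {"dx":0,"dy":-2.5,"dz":0,"yaw":0}
    - {"dx":0,"dy":-3.5,"dz":0,"yaw":0}
    - {"dx":0,"dy":-4.5,"dz":0,"yaw":0}

```text
clock: 18.08
tool_pos: [0.4706, -0.1589, 0.1254]
tool_rot: [[0.929, -0.002, -0.371], [0.371, 0.001, 0.929], [-0.002, -1.0, 0.002]]
contact_force: [2.2, -0.4, -11.2]
finger_gap: 0.0136
```

```bash
python3 -c "
from h import *
to(.4715,-.1595,.14,1.419)"
```

```text
clock 18.08 pos [ 0.4706 -0.1589  0.1254] ang 0.380 q6 -0.935 gap 0.0136 F [  2.2  -0.4 -11.2] M [-0.31 -0.89  0.07]
dx 0.6 dy -14.6 dz -0.8 yaw -1.039
```

Request:
jog_arm:
  motion:
    - {"dx":0.3,"dy":-1,"dz":-0.4,"yaw":0}
    - {"dx":0.6,"dy":-2,"dz":-0.8,"yaw":0}
    - {"dx":0.6,"dy":-3.5,"dz":-0.8,"yaw":0}
    - {"dx":0.6,"dy":-5,"dz":-0.8,"yaw":0}
    - {"dx":0.6,"dy":-6.5,"dz":-0.8,"yaw":0}

```text
clock: 18.5
tool_pos: [0.473, -0.1605, 0.1344]
tool_rot: [[0.929, 0.001, -0.371], [0.371, -0.001, 0.929], [0.001, -1.0, -0.001]]
contact_force: [0.1, 0.1, -3.8]
finger_gap: 0.0137
```

```bash
python3 -c "
from h import *
to(.4715,-.1595,.14,1.419)"
```

```text
clock 18.50 pos [ 0.473  -0.1605  0.1344] ang 0.380 q6 -0.934 gap 0.0137 F [ 0.1  0.1 -3.8] M [ 0.04 -0.07  0.03]
dx -1.0 dy -5.6 dz 1.5 yaw -1.039
```

Free of the nut and carrying only the key's weight. Lifting out of the bore.

Request:
jog_arm:
  motion:
    - {"dx":-0.4,"dy":-3,"dz":0.6,"yaw":0}
    - {"dx":-0.4,"dy":-8,"dz":0.6,"yaw":0}
    - {"dx":-0.4,"dy":-14,"dz":0.6,"yaw":0}
    - {"dx":-0.4,"dy":-20,"dz":0.6,"yaw":0}
    - {"dx":-0.4,"dy":-26,"dz":0.6,"yaw":0}

```text
clock: 18.92
tool_pos: [0.472, -0.1598, 0.16]
tool_rot: [[0.929, 0.001, -0.371], [0.371, -0.0, 0.929], [0.001, -1.0, -0.001]]
contact_force: [0.0, -0.7, -4.4]
finger_gap: 0.0136
```

```bash
python3 -c "
from h import *
to(.4715,-.1595,.14,1.419)"
```

```text
clock 18.92 pos [ 0.472  -0.1598  0.16  ] ang 0.380 q6 -0.934 gap 0.0136 F [ 0.  -0.7 -4.4] M [-0.   -0.09 -0.06]
dx -0.4 dy 20.0 dz 0.5 yaw -1.039
```

Request:
jog_arm:
  motion:
    - {"dx":0,"dy":-8,"dz":0,"yaw":0}
    - {"dx":0,"dy":-18,"dz":0,"yaw":0}
    - {"dx":0,"dy":-28,"dz":0,"yaw":0}
    - {"dx":0,"dy":-38,"dz":0,"yaw":0}
    - {"dx":0,"dy":-48,"dz":0,"yaw":0}

```text
clock: 19.33
tool_pos: [0.4719, -0.1597, 0.2083]
tool_rot: [[0.929, 0.001, -0.371], [0.371, -0.0, 0.929], [0.0, -1.0, -0.0]]
contact_force: [1.1, 0.1, -4.2]
finger_gap: 0.0138
```

Request:
jog_arm:
  motion:
    - {"dx":0,"dy":-15,"dz":0,"yaw":0}
    - {"dx":0,"dy":-30,"dz":0,"yaw":0}
    - {"dx":0,"dy":-45,"dz":0,"yaw":0}
    - {"dx":0,"dy":-55,"dz":0,"yaw":0}
    - {"dx":0,"dy":-60,"dz":0,"yaw":0}

```text
clock: 19.75
tool_pos: [0.4725, -0.1601, 0.2693]
tool_rot: [[0.929, 0.003, -0.371], [0.371, -0.002, 0.929], [0.002, -1.0, -0.002]]
contact_force: [-0.6, -0.3, -3.2]
finger_gap: 0.0137
```

```bash
python3 -c "
from h import *
snap('scene','s20')
to(.534,.1855,.27,1.42)"
```

```text
clock 19.80 pos [ 0.4725 -0.1602  0.2694] ang 0.380 q6 -0.934 gap 0.0140 F [ 1.4  0.3 -2.8] M [-0.01 -0.15 -0.01]
dx 185.3 dy -1.1 dz 298.2 yaw -1.040
```

View pics/s20.png

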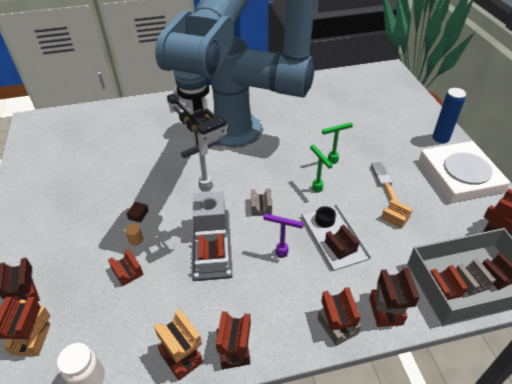

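The key hangs upright at (205,183) and the cup is empty at (325,215). I'll carry it back, restoring the original yaw.

Request:
jog_arm:
  motion:
    - {"dx":16,"dy":0,"dz":25,"yaw":-0.1}
    - {"dx":36,"dy":0,"dz":58,"yaw":-0.2}
    - {"dx":55,"dy":0,"dz":90,"yaw":-0.32}
    - {"dx":75,"dy":0,"dz":122,"yaw":-0.44}
    - {"dx":95,"dy":0,"dz":154,"yaw":-0.56}

```text
clock: 20.22
tool_pos: [0.5024, 0.0203, 0.2661]
tool_rot: [[0.585, -0.001, -0.811], [0.811, 0.0, 0.585], [-0.0, -1.0, 0.001]]
contact_force: [0.4, -0.4, -3.1]
finger_gap: 0.014
```

```bash
python3 -c "
from h import *
to(.534,.1855,.27,1.42)"
```

```text
clock 20.22 pos [0.5024 0.0203 0.2661] ang 0.945 q6 -1.131 gap 0.0140 F [ 0.4 -0.4 -3.1] M [ 0.01 -0.17 -0.07]
dx 152.4 dy -3.9 dz 71.1 yaw -0.475
```

Request:
jog_arm:
  motion:
    - {"dx":36,"dy":0,"dz":17,"yaw":-0.12}
    - {"dx":72,"dy":0,"dz":34,"yaw":-0.24}
    - {"dx":106,"dy":0,"dz":50,"yaw":-0.36}
    - {"dx":136,"dy":0,"dz":64,"yaw":-0.44}
    - {"dx":152,"dy":0,"dz":71,"yaw":-0.475}

```text
clock: 20.63
tool_pos: [0.5346, 0.1867, 0.2657]
tool_rot: [[0.149, -0.002, -0.989], [0.989, 0.001, 0.149], [0.001, -1.0, 0.002]]
contact_force: [0.8, -0.3, -3.3]
finger_gap: 0.0138
```

Request:
jog_arm:
  motion:
    - {"dx":0,"dy":35,"dz":0,"yaw":0}
    - {"dx":0,"dy":70,"dz":0,"yaw":0}
    - {"dx":0,"dy":100,"dz":0,"yaw":0}
    - {"dx":0,"dy":115,"dz":0,"yaw":0}
    - {"dx":0,"dy":115,"dz":0,"yaw":0}

```text
clock: 21.05
tool_pos: [0.531, 0.1827, 0.1459]
tool_rot: [[0.155, -0.011, -0.988], [0.988, -0.001, 0.155], [-0.003, -1.0, 0.011]]
contact_force: [-0.8, -0.6, -4.0]
finger_gap: 0.0135
```

```bash
python3 -c "
from h import *
s=snap('scene','s21');w=snap('wrist','w21')
to(.534,.186,.27,1.42)
p=ctrl.get_state()['tool_pos']
print(np.array(proj(s,(p[0],p[1],p[2]-.0912)))*5-np.array((270*5,130*5)),np.array(proj(w,(p[0],p[1],p[2]-.0912)))*4-np.array((180*4,120*4)))
a=cv2.imread('pics/s21.png')[130:240,270:390]
cv2.imwrite('pics/z24.png',cv2.resize(a,None,fx=5,fy=5,interpolation=2))
a=cv2.imread('pics/w21.png')[120:260,180:330]
cv2.imwrite('pics/z25.png',cv2.resize(a,None,fx=4,fy=4,interpolation=2))"
```

```text
clock 21.15 pos [0.5348 0.1832 0.1515] ang 1.415 q6 -1.286 gap 0.0137 F [ 0.4 -0.  -3.5] M [ 0.01 -0.2  -0.01]
dx 2.6 dy -118.5 dz 1.4 yaw -0.005
[279.40362739 392.95815049] [295.08230578 287.96889723]
```

View pics/z24.png

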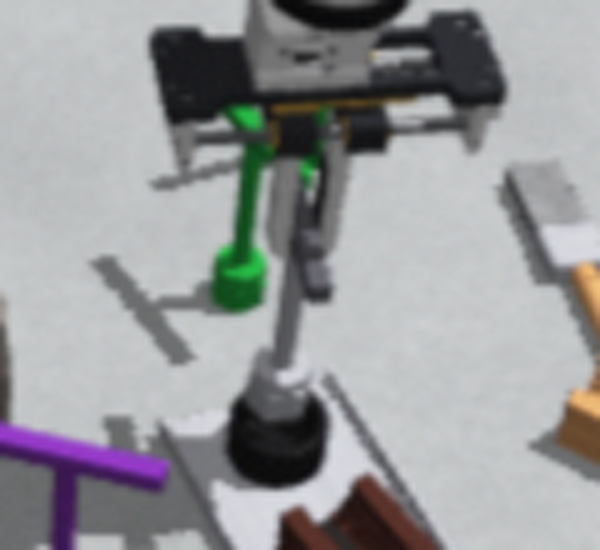

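View pics/z25.png

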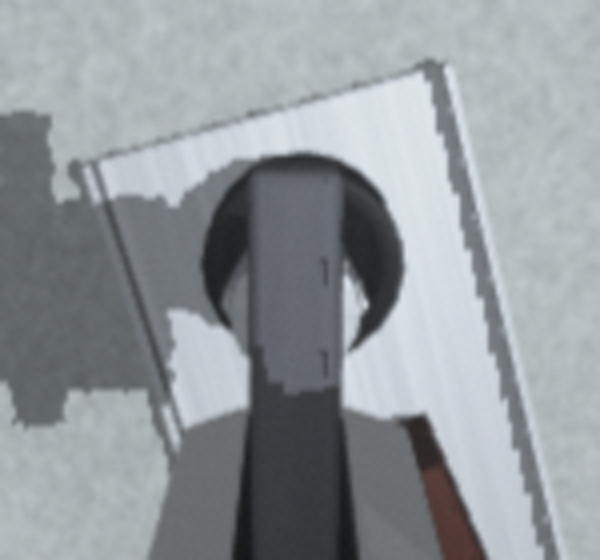

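The wrist view shows the cup rim centred at column 304 and the bar at 296, so I need about 2.5 mm in tool +x. That brings the TCP back to its original pick pose.

Request:
jog_arm:
  motion:
    - {"dx":2.5,"dy":0,"dz":0,"yaw":0}
    - {"dx":2.5,"dy":0,"dz":0,"yaw":0}
    - {"dx":2.5,"dy":0,"dz":0,"yaw":0}

```text
clock: 21.4
tool_pos: [0.5367, 0.1859, 0.1538]
tool_rot: [[0.155, 0.003, -0.988], [0.988, 0.0, 0.155], [0.001, -1.0, -0.003]]
contact_force: [-0.0, -0.0, -4.9]
finger_gap: 0.0139
```

```bash
python3 -c "
from h import *
s=snap('scene','s22');w=snap('wrist','w22')
to(.534,.186,.103,1.42)
p=ctrl.get_state()['tool_pos']
a=cv2.imread('pics/s22.png')[195:235,305:345]
cv2.imwrite('pics/z26.png',cv2.resize(a,None,fx=14,fy=14,interpolation=2))
a=cv2.imread('pics/w22.png')[120:260,180:330]
cv2.imwrite('pics/z27.png',cv2.resize(a,None,fx=4,fy=4,interpolation=2))"
```

```text
clock 21.50 pos [0.5362 0.1858 0.1531] ang 1.415 q6 -1.281 gap 0.0136 F [-0.3 -0.1 -3.2] M [ 0.05 -0.09 -0.01]
dx -0.1 dy 50.1 dz 2.3 yaw -0.005
```

View pics/z26.png

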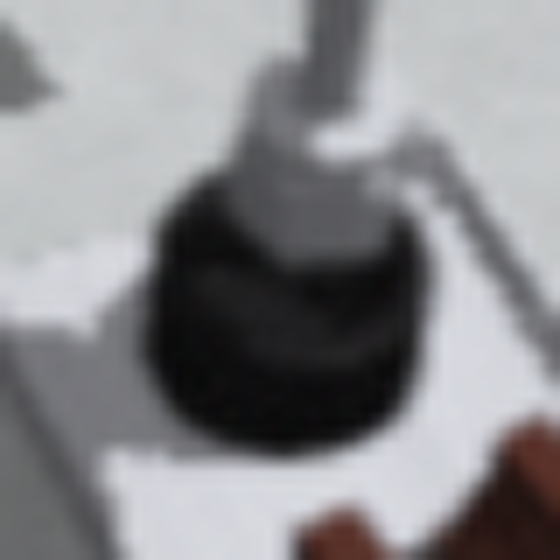

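View pics/z27.png

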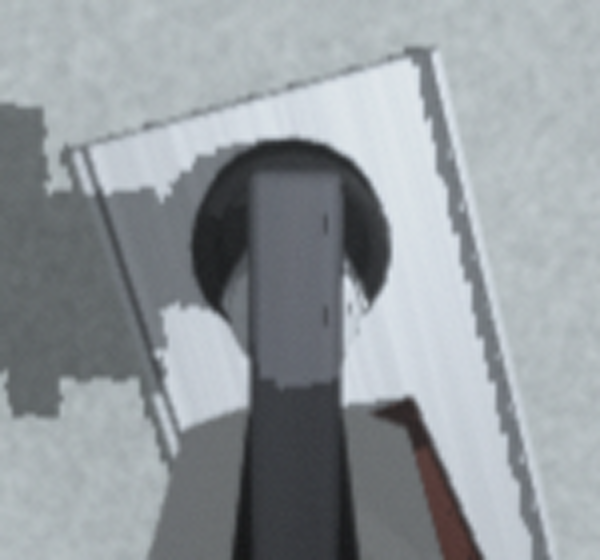

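Request:
jog_arm:
  motion:
    - {"dx":-0.7,"dy":3,"dz":2,"yaw":0}
    - {"dx":-0.7,"dy":8,"dz":2,"yaw":0}
    - {"dx":-0.7,"dy":13,"dz":2,"yaw":0}
    - {"dx":-0.7,"dy":17,"dz":2,"yaw":0}
    - {"dx":-0.7,"dy":19,"dz":2,"yaw":0}

```text
clock: 21.92
tool_pos: [0.5328, 0.1852, 0.1317]
tool_rot: [[0.155, -0.002, -0.988], [0.988, -0.0, 0.155], [-0.0, -1.0, 0.002]]
contact_force: [0.3, 0.3, -3.0]
finger_gap: 0.0134
```

Request:
jog_arm:
  motion:
    - {"dx":0,"dy":1.5,"dz":0,"yaw":0}
    - {"dx":0,"dy":3,"dz":0,"yaw":0}
    - {"dx":0,"dy":4.5,"dz":0,"yaw":0}
    - {"dx":0,"dy":6,"dz":0,"yaw":0}
    - {"dx":0,"dy":7.5,"dz":0,"yaw":0}

```text
clock: 22.33
tool_pos: [0.5336, 0.1853, 0.1255]
tool_rot: [[0.155, 0.0, -0.988], [0.988, 0.0, 0.155], [0.0, -1.0, -0.0]]
contact_force: [0.1, 0.2, -4.0]
finger_gap: 0.0139
```

```bash
python3 -c "
from h import *
to(.534,.186,.103,1.42)"
```

```text
clock 22.33 pos [0.5336 0.1853 0.1255] ang 1.415 q6 -1.281 gap 0.0139 F [ 0.1  0.2 -4. ] M [ 0.02 -0.14 -0.05]
dx 0.8 dy 22.5 dz -0.3 yaw -0.005
```

Foot at 0.034, inside the rim with no contact. Continuing to the floor.

Request:
jog_arm:
  motion:
    - {"dx":0,"dy":3,"dz":0,"yaw":0}
    - {"dx":0,"dy":7,"dz":0,"yaw":0}
    - {"dx":0,"dy":11,"dz":0,"yaw":0}
    - {"dx":0,"dy":15,"dz":0,"yaw":0}
    - {"dx":0,"dy":17,"dz":0,"yaw":0}

```text
clock: 22.75
tool_pos: [0.533, 0.1852, 0.1075]
tool_rot: [[0.155, -0.001, -0.988], [0.988, -0.0, 0.155], [-0.0, -1.0, 0.001]]
contact_force: [-0.1, -0.7, -3.5]
finger_gap: 0.0135
```

Request:
jog_arm:
  motion:
    - {"dx":0,"dy":1.2,"dz":0,"yaw":0}
    - {"dx":0,"dy":2.4,"dz":0,"yaw":0}
    - {"dx":0,"dy":3.6,"dz":0,"yaw":0}
    - {"dx":0,"dy":4.8,"dz":0,"yaw":0}
    - {"dx":0,"dy":5.4,"dz":0,"yaw":0}

```text
clock: 23.17
tool_pos: [0.5338, 0.1853, 0.1034]
tool_rot: [[0.155, 0.001, -0.988], [0.988, 0.0, 0.155], [0.0, -1.0, -0.001]]
contact_force: [-0.9, 0.3, -0.4]
finger_gap: 0.0135
```

```bash
python3 -c "
from h import *
to(.534,.186,.103,1.42)"
```

```text
clock 23.17 pos [0.5338 0.1853 0.1034] ang 1.415 q6 -1.281 gap 0.0135 F [-0.9  0.3 -0.4] M [-0.06 -0.05  0.  ]
dx 0.7 dy 0.4 dz -0.1 yaw -0.005
```

It's on the cup floor, with the weight taken and TCP at 0.1034 against 0.1032 at pick-up. Releasing.

Request:
jog_arm:
  motion:
    - {"dx":0,"dy":0,"dz":0,"yaw":0}
    - {"dx":0,"dy":0,"dz":0,"yaw":0}
    - {"dx":0,"dy":0,"dz":0,"yaw":0}
    - {"dx":0,"dy":0,"dz":0,"yaw":0}
    - {"dx":0,"dy":0,"dz":0,"yaw":0}
  grip: 0.6

```text
clock: 23.58
tool_pos: [0.5338, 0.1853, 0.1034]
tool_rot: [[0.155, 0.001, -0.988], [0.988, 0.0, 0.155], [0.0, -1.0, -0.001]]
contact_force: [-1.0, 0.8, 0.3]
finger_gap: 0.0436
```

Request:
jog_arm:
  motion:
    - {"dx":0,"dy":0,"dz":0,"yaw":0}
    - {"dx":0,"dy":0,"dz":0,"yaw":0}
    - {"dx":0,"dy":0,"dz":0,"yaw":0}

```text
clock: 23.83
tool_pos: [0.5335, 0.1853, 0.1031]
tool_rot: [[0.155, 0.0, -0.988], [0.988, 0.0, 0.155], [0.0, -1.0, -0.0]]
contact_force: [0.5, 1.3, -0.5]
finger_gap: 0.0562
```

Request:
jog_arm:
  motion:
    - {"dx":0,"dy":-8,"dz":0,"yaw":0}
    - {"dx":0,"dy":-25,"dz":0,"yaw":0}
    - {"dx":0,"dy":-50,"dz":0,"yaw":0}
    - {"dx":0,"dy":-80,"dz":0,"yaw":0}
    - {"dx":0,"dy":-110,"dz":0,"yaw":0}

```text
clock: 24.25
tool_pos: [0.533, 0.1852, 0.2144]
tool_rot: [[0.155, -0.001, -0.988], [0.988, -0.0, 0.155], [-0.0, -1.0, 0.001]]
contact_force: [0.1, 0.3, -0.2]
finger_gap: 0.0563
```

Request:
jog_arm:
  motion:
    - {"dx":0,"dy":-20,"dz":0,"yaw":0}
    - {"dx":0,"dy":-40,"dz":0,"yaw":0}
    - {"dx":0,"dy":-40,"dz":0,"yaw":0}
    - {"dx":0,"dy":-40,"dz":0,"yaw":0}
    - {"dx":0,"dy":-40,"dz":0,"yaw":0}

```text
clock: 24.67
tool_pos: [0.5328, 0.1852, 0.2517]
tool_rot: [[0.155, -0.002, -0.988], [0.988, -0.0, 0.155], [-0.001, -1.0, 0.002]]
contact_force: [-0.3, -0.3, -0.7]
finger_gap: 0.0565
```

```bash
python3 -c "
from h import *
s=snap('scene','s30');w=snap('wrist','w30')
to(.534,.186,.103,1.42)
a=cv2.imread('pics/s30.png')[150:250,280:380]
b=cv2.imread('pics/w30.png')[100:250,180:330]
cv2.imwrite('pics/z30.png',np.hstack([cv2.resize(a,(390,390),interpolation=2),cv2.resize(b,(390,390),interpolation=2)]))"
```

```text
clock 24.77 pos [0.5325 0.1851 0.251 ] ang 1.415 q6 -1.281 gap 0.0566 F [ 0.9 -1.2  0.4] M [ 0.02 -0.18 -0.02]
dx 1.2 dy 148.0 dz -1.8 yaw -0.005
```

View pics/z30.png

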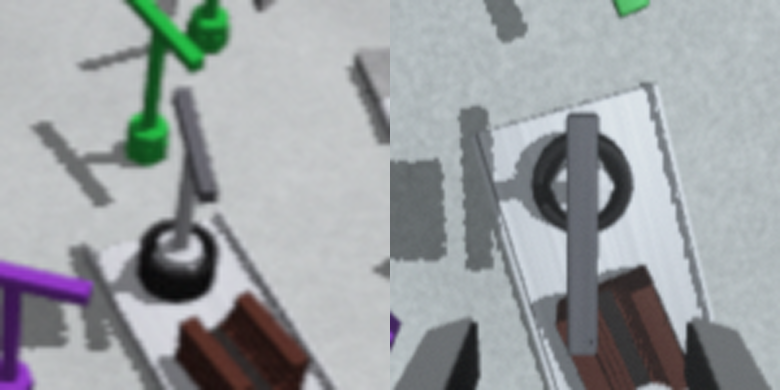

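View pics/s30.png

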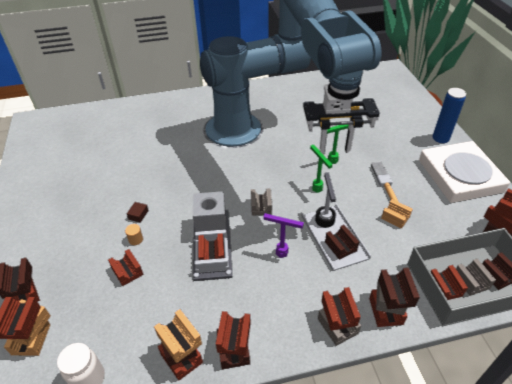

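```bash
python3 -c "
from h import *
print(ctrl.hand_in()); print(ctrl.get_state()['clock'])"
```

```text
the job is handed in; nothing more can be done
None
the job is handed in; nothing more can be done
```

The nut is tightened and the key is standing back in its cup. I handed the job in at about 25 s of the 72 s allowed. No verdict was reported, and the nut itself can't be seen, so its position is judged from torque and turn alone.

**What I did**
- **Grasp:** The first close missed and shut just above the bar. Both cameras showed the finger tips about 34 mm above the reported tool point. I opened, went 31 mm lower and gripped the bar at a 13.6 mm gap.
- **Seating:** I lowered the key into the bore and felt the nut's corners at about 4 N. A clockwise turn of about 0.25 rad let the socket drop, and it went down to the floor at the predicted height (tool point 0.1212 m).
- **Tightening:** Resistance stayed at about 0.1–0.15 N m while turning clockwise, after 0.09–0.2 rad of take-up. It then rose steeply to about 0.35 N m over the last few hundredths of a radian, where I stopped, about 0.89 rad after the socket engaged.
- **Return:** I turned back 0.1 rad within the play, lifted the key out, stood it in the cup and released it.

**Last checks**
- **Key in the cup:** It rested at tool height 0.1034 m, against 0.1032 m when picked up. The last pictures show it upright in the cup and the gripper clear.
- **Bystanders:** None look moved in the last scene picture; I did not measure them.

**What disagreed**
- **Final torque:** The 0.35 N m reading is a little above the stated 0.15–0.3 N m range. It includes friction and sensor noise of about 0.05 N m, and is below the 0.5 N m that counts as too much.
- **Lift-out:** There was some sideways binding at the start, up to about 7 N above the key's weight. It cleared after a shift of about 1 mm.

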